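Put the mixed-up tools back on their own plates

ROBOT

A 6-joint arm with a two-finger parallel gripper is mounted at the origin on a cart in front of the work surface, level with it; the furniture and walls round the work are solid. World frame = base frame: x ahead of the robot, y to its left, z up, the work surface at z = 0. Lengths are in m, angles in rad, forces in N, time in s.
With the tool pointing down it reaches from about 0.3 to 0.775 m from the base axis. Payload 14.6 kg.
Tool frame: the origin (TCP) lies midway between the tips of the shut fingers; the grasp point (between the pads) lies 19 mm behind it; x points along the fingers, z is the direction in which the jaws open and shut, and the axes are right-handed (so a half turn about x gives the same grasp; the last joint's range is limited). The gripper opens to 85 mm and grips with 20 to 120 N. Pads are 22 mm wide; open, the fingers measure 114 mm over their backs; the gripper's body (76 mm by 85 mm) begins 54 mm behind the grasp point. The pads swing forward as they close: fully open they stand 13 mm farther back than shut.
Start: joints at [-1.312, 0.3, 1.521, -0, 1.321, -0.067], TCP at [0.176, -0.521, 0.231] pointing down, gripper open.
Joint ranges: [-3.03, 3.03], [-0.79, 2.21], [0.23, 2.52], [-1.04, 4.18], [0, 3.07], [-2.55, 2.55]. Speed limits (rad/s): [2.22, 2.22, 2.57, 3.14, 3.14, 3.14].

INTERFACE

Orientations are given as a 3x3 rotation matrix whose columns are the frame's x, y, z axes.
In Python, from station import env gives the robot as it stands. The module is installed in compiled form; this text tells all that it offers.
- The arm moves only by the tool jog_arm, never from a script. Its argument "steps" is a list of rows, each an object of numbers: "wx", "wy", "wz": the turn, a rotation vector about the tool's x, y, z in degrees; "tx", "ty", "tz": the shift along the tool's x, y, z in cm; "gripper": the opening, from 0 (shut) to 1 (fully open). In form: [{"wx": .., "wy": .., "wz": .., "tx": .., "ty": .., "tz": .., "gripper": ..}, ...]. A call has 1 to 10 rows; each row is the pose to reach, as a shift and turn from the pose measured when the call began, along the tool's axes at that moment; what a row does not reach only later rows make up. A row lasts 1/12 s, in which the tool goes at most 41.7 mm and 7.16 degrees, less where a joint would pass 70% of its speed; a pose out of reach is approached as far as the arm can. A call with a gripper value outside its range is refused whole. The fingers move at their own pace and stop on an object; the grip force is fixed at half the most. Time passes only in rows, so rows that repeat a pose let the fingers close. It gives the time, the measured TCP pose, the force and the opening at its end, in the units of the state.
- env.get_obs(): the state, without advancing time (a new reading comes with each control period).
- env.snapshot(name): name is "scene" or "side" or "wrist"; returns the picture (400x640x3 uint8, red, green, blue); there is no depth.
- env.camera_params(name): a dict with "mtx" (3x3 intrinsics, pixels), "k1" (the pictures are not rectified: a ray, as slopes to the right and down, at radius r is drawn at 1 + k1 r^2 times it, then the intrinsics apply), "R" (3x3) and "t" (3): a world point X has camera coordinates R X + t; the wrist camera has in their place "hand_eye" (4x4, takes a point from camera to tool coordinates, whose origin is the TCP and whose axes are the tool frame's). Camera axes: x right, y down, z forward; pixel columns grow to the right and rows downward; lengths in m; the calibration is good to about 2 mm. A picture is of the moment at which its call begins: read the wrist's pose just before it. camera_params takes no time and is no camera call.
- env.finish_job(): hands the job in, once; it reports no verdict.
Trained networks look in the newest picture that a camera, given by its name, has taken for a name from the list of things; names that differ only in an ending like _2 or _b are one class to them, and where a whole thing is asked for, a point or a joint stands for the part that bears it (a point fixed in the world has none). Each returns a list of dicts, best first, with "conf" (0 to 1); they miss things now and then, are a little off and sometimes report something else, mostly with a low value. They report only what shows in the picture. A call takes as long as a camera call.
- env.boxes_of(name, camera): "at" ([x, y, z] in m, in the coordinates of the camera as it stood for that picture, good to about 4 mm: the middle of the surface that is visible of it).
The state is a dict: "time_s": time; "joints": joint angles; "joint_vel": joint speeds; "effort": joint torques, N m; "position": TCP position; "orientation": TCP orientation; "ft_force": force on the tool from outside, world axes, zero at the start; "ft_torque": the same for the moment, N m; "finger_gap": finger opening in m.
Only numpy, scipy, OpenCV 4.12 (cv2) and the standard library are available. Lean on these libraries where they do the work, as an engineer would, in place of code of your own. Each camera call takes 0.05 s, during which the arm holds its last target.

TASK

The pliers, the screwdriver and the black marker pen are lying on one another's tool plates: move them so that the pliers lie on the red plate, the screwdriver on the yellow plate and the marker on the blue plate, each flat, centred on its plate and along its middle line (either way round). The white plate is free for setting a tool aside on the way and must be empty again at the end. Never lay or push one tool against another, and leave the grease tin, the knob and the rivet set that stand between the plates as they are.

Things in the scene. Friction and masses are not known exactly. Their poses are not given: they have to be found in the camera images.
- pliers: combination pliers with red grips, 191 mm long (its y axis) x 53 mm wide x 12 mm thick, about 0.2 kg, lying flat. Origin: underside, middle of the length and width. The steel jaws point to +y, the red grips to -y. Round the pivot (20 to 35 mm from the origin towards +y) the two halves together are about 36 mm wide across x: a good place to grip from above.
- screwdriver: screwdriver with a yellow fluted handle, 215 mm long (its y axis) x 29 mm wide x 25 mm thick, about 0.09 kg. Origin: underside, middle of the length. The handle, 28 mm wide, runs from 12 to 108 mm from the origin towards +y; the thin steel blade points to -y and stands clear of the surface. Grip the handle across x, about 45 mm towards +y of the origin.
- marker: black marker pen, 138 mm long (its y axis) x 16 mm wide x 18 mm thick, about 20 g. Origin: underside, middle of the length; it does not roll. Grip it across x at the middle.
- plate_red: flat red tool plate, 250 mm long (its y axis) x 100 mm wide (its x axis) x 4 mm thick, with a thin pale line along its middle; fixed to the worktop. Place of the pliers. Origin: centre of the underside, on the worktop (its top is 4 mm higher); z up.
- plate_yellow: flat yellow tool plate, 250 mm long (its y axis) x 100 mm wide (its x axis) x 4 mm thick, with a thin pale line along its middle; fixed to the worktop. Place of the screwdriver. Origin: centre of the underside, on the worktop (its top is 4 mm higher); z up.
- plate_blue: flat blue tool plate, 250 mm long (its y axis) x 100 mm wide (its x axis) x 4 mm thick, with a thin pale line along its middle; fixed to the worktop. Place of the black marker pen. Origin: centre of the underside, on the worktop (its top is 4 mm higher); z up.
- plate_white: flat white tool plate, 250 mm long (its y axis) x 100 mm wide (its x axis) x 4 mm thick, with a thin pale line along its middle; fixed to the worktop. Empty at the start: the free spot to set a tool aside. Origin: centre of the underside, on the worktop (its top is 4 mm higher); z up.
- grease_tin: bystander: flat round tin with a red lid, 72 mm across, 38 mm high, standing loose between the plates. Origin: centre of the underside.
- knob: bystander: black pan-lid knob, 41 mm across, 32 mm high, standing loose between the plates. Origin: centre of the underside.
- rivet_set: bystander: small grey steel rivet set (stepped punch), 24 mm across, 66 mm high, standing upright and loose between the plates. Origin: centre of the underside.

How it is judged:
At the end, for the whole second after the job is handed in: Pliers on the red plate, screwdriver on the yellow, marker on the blue, at rest: each tool's origin within 15 mm (horizontally) of its plate's centre and under 30 mm above its underside, its length within 0.2 rad of the plate's (either way round) and level within 0.15 rad. White plate thus empty (horizontal distance between pliers and plate_red below 0.015 m and angle between the y axis of pliers and the y axis of plate_red, either way round below 0.2 rad and z of pliers in the frame of plate_red below 0.03 m and angle between pliers's own y axis and vertical between 1.42 and 1.72 rad and linear speed of each of pliers, screwdriver, marker below 0.02 m/s and horizontal distance between screwdriver and plate_yellow below 0.015 m and angle between the y axis of screwdriver and the y axis of plate_yellow, either way round below 0.2 rad and z of screwdriver in the frame of plate_yellow below 0.03 m and angle between screwdriver's own y axis and vertical between 1.42 and 1.72 rad and horizontal distance between marker and plate_blue below 0.015 m and angle between the y axis of marker and the y axis of plate_blue, either way round below 0.2 rad and z of marker in the frame of plate_blue below 0.03 m and angle between marker's own y axis and vertical between 1.42 and 1.72 rad); the robot touches nothing.
It fails at once if one tool is laid on, or pushed against, another tool (contact force between pliers and screwdriver above 0.5 N or contact force between any of pliers, screwdriver and marker above 0.5 N).
It fails at once if the grease tin, the knob or the rivet set between the plates is shifted by more than 15 mm or knocked over (distance of any of grease_tin, knob, rivet_set from where it was at the start of the episode above 0.015 m or angle between any of grease_tin, knob, rivet_set's own z axis and vertical above 0.35 rad).
It also fails if it takes over 112 s, if anything falls off the work surface, if the arm or the gripper's body presses on something with over 40 N, if the wrist force passes 120 N, or if a joint passes its speed limit or range.

## Working session

There is one attempt and no reset: what is moved stays moved. The work goes in short steps, Python scripts to look and compute and a tool call to move; the robot and the scene stay as the last step left them, time stands still between calls to the robot, and variables do not carry over. Pictures are saved under pics/ and viewed, and the job is handed in when it is done.

Besides the shell and the picture viewer there is one more tool, called after ">>>" as name([rows], argument=value, ...), one row to a line, values as JSON. jog_arm: Moves the arm, as the interface text tells. Its arguments: {"type":"object","properties":{"steps":{"type":"array","items":{"type":"object","properties":{"wx":{"type":"number"},"wy":{"type":"number"},"wz":{"type":"number"},"tx":{"type":"number"},"ty":{"type":"number"},"tz":{"type":"number"},"gripper":{"type":"number"}}}}},"required":["steps"]}

```bash
mkdir -p pics; python3 - <<'E'
from station import env
import cv2,numpy as np
o=env.get_obs();print(o)
for n in ["scene","side","wrist"]:
    im=env.snapshot(n);cv2.imwrite(f"pics/{n}0.png",im[:,:,::-1]);print(n,env.camera_params(n))
E
```

```text
{'time_s': 0.0, 'joints': array([-1.31157187e+00,  3.00486946e-01,  1.52157510e+00, -1.49994099e-05,
        1.32067389e+00, -6.66390296e-02]), 'joint_vel': array([-0.00089925, -0.0010096 , -0.00022186,  0.00178418, -0.00083376,
        0.00049221]), 'effort': array([ 2.60836598e-03, -5.43496835e+01, -3.61791444e+01,  2.44726078e-05,
        4.03060360e-03,  2.00238802e-06]), 'position': array([ 0.17598562, -0.5208474 ,  0.23071514]), 'orientation': array([[-3.07107145e-04,  9.47373472e-01,  3.20130302e-01],
       [ 1.10136405e-03,  3.20130443e-01, -9.47372834e-01],
       [-9.99999346e-01,  6.16350396e-05, -1.14171743e-03]]), 'ft_force': array([ 1.17264653,  0.70694429, -0.37599148]), 'ft_torque': array([-0.01489874,  0.00465069,  0.00059605]), 'finger_gap': 0.08542539236710962}
scene {'mtx': array([[489.09682955,   0.        , 314.44189748],
       [  0.        , 489.09682955, 192.53422436],
       [  0.        ,   0.        ,   1.        ]]), 'k1': 0.051242251207192786, 'R': array([[-0.48144558, -0.87628044, -0.01851326],
       [-0.4016829 ,  0.23936756, -0.88394232],
       [ 0
[... 341 characters left out ...]
      [-0.13746404, -0.55045927, -0.8234672 ],
       [ 0.16868649,  0.80620468, -0.56707925]]), 't': array([-0.54555418,  0.13508779,  0.83903877])}
wrist {'mtx': array([[289.64843404,   0.        , 316.38254955],
       [  0.        , 289.64843404, 203.50537605],
       [  0.        ,   0.        ,   1.        ]]), 'k1': -0.03341498576786551, 'hand_eye': array([[ 3.32530823e-04, -3.01879467e-01,  9.53346043e-01,
        -1.42159033e-01],
       [ 6.66590240e-04, -9.53345817e-01, -3.01879628e-01,
         7.76195083e-02],
       [ 9.99999723e-01,  7.35875449e-04, -1.15786963e-04,
         4.36597163e-04],
       [ 0.00000000e+00,  0.00000000e+00,  0.00000000e+00,
         1.00000000e+00]])}
```

View pics/scene0.png

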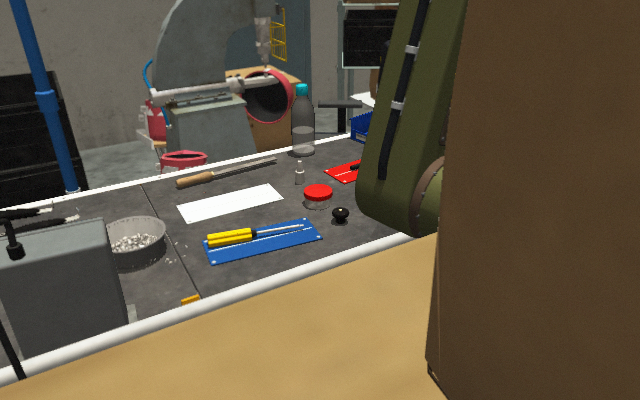

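View pics/side0.png

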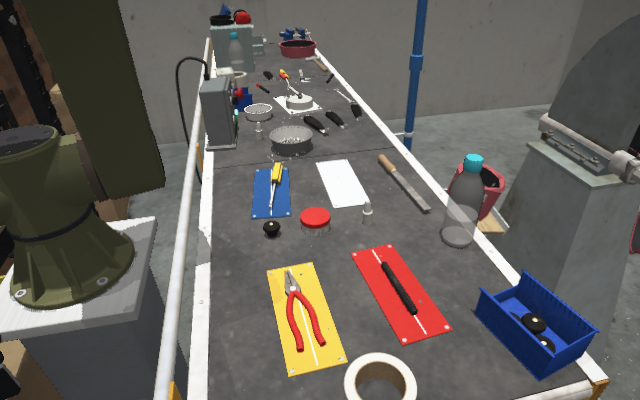

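View pics/wrist0.png

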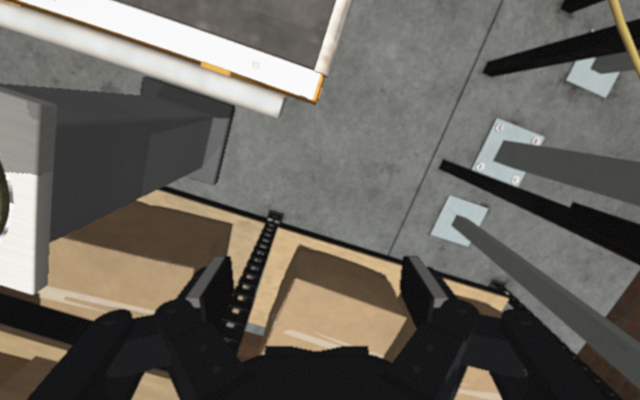

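Side view: pliers on yellow (~305,318), marker on red (~400,290), screwdriver on blue (~272,190), white empty (~343,183); the tin, knob and rivet set stand between. Next I measure.

```bash
cat > h.py <<'E'
import numpy as np,cv2
from station import env
def dist(p): return p
def cam(name,o=None):
    c=env.camera_params(name)
    if 'R' in c: return c['mtx'],c['k1'],c['R'].T,-c['R'].T@c['t']
    T=np.eye(4);T[:3,:3]=o['orientation'];T[:3,3]=o['position'];W=T@c['hand_eye']
    return c['mtx'],c['k1'],W[:3,:3],W[:3,3]
def p2w(C,px,z):
    K,k1,R,t=C
    px=np.asarray(px,float).reshape(-1,1,2)
    u=cv2.undistortPoints(px,K,np.array([k1,0,0,0,0.]))[:,0]
    d=np.c_[u,np.ones(len(u))]@R.T
    s=(z-t[2])/d[:,2]
    return t+d*s[:,None]
def w2p(C,X):
    K,k1,R,t=C
    X=np.asarray(X,float).reshape(-1,3)
    rv=cv2.Rodrigues(R.T)[0]
    return cv2.projectPoints(X,rv,-R.T@t,K,np.array([k1,0,0,0,0.]))[0][:,0]
def quad(mask):
    cs,_=cv2.findContours(mask,cv2.RETR_EXTERNAL,cv2.CHAIN_APPROX_NONE)
    return cs
E
python3 - <<'E'
from h import *
im=env.snapshot("side");C=cam("side")
hsv=cv2.cvtColor(im,cv2.COLOR_RGB2HSV)
R={'plate_red':(355,245,450,345),'plate_yellow':(262,258,350,378),'plate_blue':(248,160,296,222),'plate_white':(312,155,370,210)}
for n,(a,b,c,d) in R.items():
    h,s,v=[hsv[b:d,a:c,i].astype(int) for i in range(3)]
    if 'red' in n:m=((h<8)|(h>172))&(s>150)&(v>100)
    if 'yel' in n:m=(h>18)&(h<32)&(s>120)&(v>100)
    if 'blue' in n:m=(h>100)&(h<125)&(s>120)
    if 'white' in n:m=(s<30)&(v>190)
    m=m.astype(np.uint8)*255
    m=cv2.morphologyEx(m,cv2.MORPH_OPEN,np.ones((3,3)))
    cs=max(quad(m),key=cv2.contourArea)+np.array([a,b])
    cs=cv2.convexHull(cs)
    W=p2w(C,cs[:,0],0.004)
    r=cv2.minAreaRect((W[:,:2]*1000).astype(np.float32));print(n,np.round(r[0]),np.round(r[1]),round(r[2],1),np.round(cv2.boxPoints(r)).tolist())
for n in ["pliers","screwdriver","marker","grease_tin","knob","rivet_set","plate_red","plate_yellow","plate_blue","plate_white"]:
    for x in env.boxes_of(n,"side")[:2]:
        print(n,round(x['conf'],2),np.round(C[2]@x['at']+C[3],3))
im=cv2.imread('pics/side0.png')
cv2.imwrite('pics/sz.png',cv2.resize(im[150:380,200:460],None,fx=2.6,fy=2.6,interpolation=cv2.INTER_CUBIC))
E
```

```text
plate_red [ 656. -224.] [100. 250.] 5.3 [[594.0, -104.0], [618.0, -352.0], [718.0, -343.0], [694.0, -95.0]]
plate_yellow [ 465. -238.] [100. 251.] 2.5 [[409.0, -115.0], [420.0, -366.0], [520.0, -362.0], [509.0, -111.0]]
plate_blue [427. 198.] [249.  44.] 84.1 [[392.0, 77.0], [436.0, 72.0], [462.0, 320.0], [418.0, 325.0]]
plate_white [653. 197.] [253. 100.] 89.2 [[602.0, 72.0], [701.0, 70.0], [705.0, 323.0], [605.0, 325.0]]
pliers 0.58 [ 0.454 -0.248  0.013]
pliers 0.29 [ 0.541 -0.007  0.037]
screwdriver 0.83 [0.474 0.226 0.021]
marker 0.76 [ 0.659 -0.24   0.02 ]
grease_tin 0.83 [ 0.54  -0.011  0.034]
knob 0.59 [0.434 0.001 0.028]
rivet_set 0.48 [ 0.665 -0.013  0.033]
plate_red 0.73 [ 0.657 -0.253  0.003]
plate_yellow 0.85 [ 0.468 -0.27   0.002]
plate_blue 0.8 [0.449 0.167 0.002]
plate_white 0.68 [0.652 0.181 0.004]
```

View pics/sz.png

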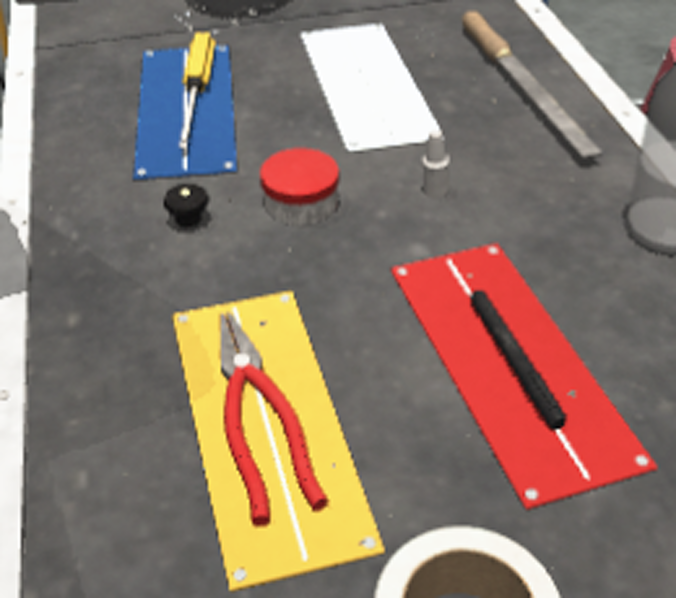

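```bash
cat >> h.py <<'E'
def go(p,yaw,o=None):
    """print shift (cm, tool axes) and wx (deg) to TCP p with tool pointing down, tool z at yaw deg"""
    o=o or env.get_obs();R=o['orientation'];d=R.T@(np.asarray(p)-o['position'])*100
    a=np.radians(yaw);z=np.array([np.cos(a),np.sin(a),0]);x=np.array([0,0,-1.]);y=np.cross(z,x)
    w=np.degrees(cv2.Rodrigues(R.T@np.c_[x,y,z])[0][:,0])
    print('t',np.round(d,2),'w',np.round(w,1))
E
python3 - <<'E'
from h import *
im=env.snapshot("side");C=cam("side")
hsv=cv2.cvtColor(im,cv2.COLOR_RGB2HSV)
a,b,c,d=248,160,296,222
h,s,v=[hsv[b:d,a:c,i].astype(int) for i in range(3)]
m=((h>100)&(h<125)&(s>120)).astype(np.uint8)*255
p=np.argwhere(cv2.morphologyEx(m,cv2.MORPH_OPEN,np.ones((2,2)))>0)[:,::-1]+[a,b]
W=p2w(C,p,0.004);r=cv2.minAreaRect((W[:,:2]*1000).astype(np.float32));print(r,cv2.boxPoints(r))
go([.56,-.25,.28],0)
E
```

```text
((456.6339111328125, 189.30661010742188), (247.1779327392578, 98.24861145019531), 83.45100402832031) [[393.7345    72.12687 ]
 [491.34198   60.921333]
 [519.5333   306.48636 ]
 [421.92584  317.6919  ]]
t [ -4.87  45.05 -13.39] w [-71.3   0.   -0. ]
```

>>> jog_arm([
  {"tx": -4.87, "wx": -7},
  {"tx": -4.87, "ty": 10, "tz": -3, "wx": -14},
  {"tx": -4.87, "ty": 45, "tz": -13.4, "wx": -71},
  {"tx": -4.87, "ty": 45, "tz": -13.4, "wx": -71},
  {"tx": -4.87, "ty": 45, "tz": -13.4, "wx": -71},
  {"tx": -4.87, "ty": 45, "tz": -13.4, "wx": -71},
  {"tx": -4.87, "ty": 45, "tz": -13.4, "wx": -71},
  {"tx": -4.87, "ty": 45, "tz": -13.4, "wx": -71},
  {"tx": -4.87, "ty": 45, "tz": -13.4, "wx": -71},
  {"tx": -4.87, "ty": 45, "tz": -13.4, "wx": -71},
])

```text
$.steps[0]: bad value
```

```bash
python3 - <<'E'
from h import *
go([.56,-.25,.28],0)
E
```

```text
t [ -4.87  45.05 -13.39] w [-71.3   0.   -0. ]
```

>>> jog_arm([
  {"tx": -4.9, "ty": 0, "tz": 0, "wx": -7, "wy": 0, "wz": 0, "gripper": 1},
  {"tx": -4.9, "ty": 45, "tz": -13.4, "wx": -71, "wy": 0, "wz": 0, "gripper": 1},
  {"tx": -4.9, "ty": 45, "tz": -13.4, "wx": -71, "wy": 0, "wz": 0, "gripper": 1},
  {"tx": -4.9, "ty": 45, "tz": -13.4, "wx": -71, "wy": 0, "wz": 0, "gripper": 1},
  {"tx": -4.9, "ty": 45, "tz": -13.4, "wx": -71, "wy": 0, "wz": 0, "gripper": 1},
  {"tx": -4.9, "ty": 45, "tz": -13.4, "wx": -71, "wy": 0, "wz": 0, "gripper": 1},
  {"tx": -4.9, "ty": 45, "tz": -13.4, "wx": -71, "wy": 0, "wz": 0, "gripper": 1},
  {"tx": -4.9, "ty": 45, "tz": -13.4, "wx": -71, "wy": 0, "wz": 0, "gripper": 1},
  {"tx": -4.9, "ty": 45, "tz": -13.4, "wx": -71, "wy": 0, "wz": 0, "gripper": 1},
  {"tx": -4.9, "ty": 45, "tz": -13.4, "wx": -71, "wy": 0, "wz": 0, "gripper": 1},
])

```text
time_s: 1.58
position: [0.4837, -0.3031, 0.279]
orientation: [[0.0, -0.001, 1.0], [-0.0, 1.0, 0.001], [-1.0, -0.0, 0.0]]
ft_force: [0.8, -1.1, 0.6]
finger_gap: 0.0856
```

>>> jog_arm([
  {"tx": 0, "ty": 5.3, "tz": 7.6, "wx": 0, "wy": 0, "wz": 0, "gripper": 1},
  {"tx": 0, "ty": 5.3, "tz": 7.6, "wx": 0, "wy": 0, "wz": 0, "gripper": 1},
  {"tx": 0, "ty": 5.3, "tz": 7.6, "wx": 0, "wy": 0, "wz": 0, "gripper": 1},
  {"tx": 0, "ty": 5.3, "tz": 7.6, "wx": 0, "wy": 0, "wz": 0, "gripper": 1},
  {"tx": 0, "ty": 5.3, "tz": 7.6, "wx": 0, "wy": 0, "wz": 0, "gripper": 1},
])

```text
time_s: 2.0
position: [0.5596, -0.2499, 0.2786]
orientation: [[-0.0, -0.002, 1.0], [-0.0, 1.0, 0.002], [-1.0, -0.0, -0.0]]
ft_force: [0.7, 0.1, 0.1]
finger_gap: 0.0855
```

```bash
python3 - <<'E'
from h import *
o=env.get_obs();im=env.snapshot("wrist");np.savez('w1.npz',im=im,p=o['position'],R=o['orientation'])
print(o['position'])
C=cam('wrist',o)
cv2.imwrite('pics/w1.png',im[:,:,::-1])
for n in ["pliers","marker","grease_tin","knob","rivet_set","plate_red","plate_yellow"]:
    for x in env.boxes_of(n,"wrist")[:1]:
        print(n,round(x['conf'],2),np.round(C[2]@x['at']+C[3],3))
E
```

```text
[ 0.55964781 -0.24985006  0.27862347]
pliers 0.85 [ 0.452 -0.219  0.012]
marker 0.56 [ 0.653 -0.226  0.018]
plate_red 0.79 [ 0.649 -0.203  0.004]
plate_yellow 0.92 [ 0.462 -0.222  0.004]
```

View pics/w1.png

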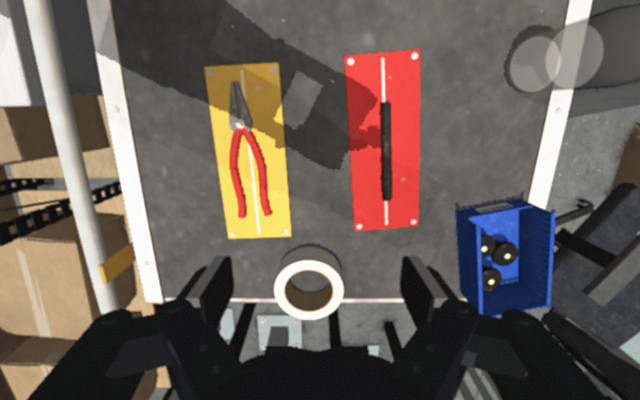

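Wrist view: pliers on yellow (jaw tip ~(236,82), pivot ~(239,125), grip ends ~(243,216),(268,215)); marker on red from (385,102) to (387,199).

```bash
python3 - <<'E'
from h import *
f=np.load('w1.npz');o=dict(position=f['p'],orientation=f['R']);C=cam('wrist',o);im=f['im']
hsv=cv2.cvtColor(im,cv2.COLOR_RGB2HSV);h,s,v=[hsv[:,:,i].astype(int) for i in range(3)]
red=((h<8)|(h>172))&(s>130)
def rect(m,box,z,n):
    a,b,c,d=box;mm=np.zeros_like(m);mm[b:d,a:c]=m[b:d,a:c]
    p=np.argwhere(mm)[:,::-1];W=p2w(C,p,z)
    r=cv2.minAreaRect((W[:,:2]*1000).astype(np.float32));B=cv2.boxPoints(r)
    e=[B[1]-B[0],B[2]-B[1]];L=max(e,key=np.linalg.norm);L=L*np.sign(L[1])
    print(n,np.round(r[0],1),np.round(r[1],1),'len dir',round(np.degrees(np.arctan2(L[1],L[0])),1))
rect(red,(340,45,430,235),.004,'red')
rect((h>18)&(h<32)&(s>120),(195,55,300,245),.004,'yellow')
rect((v<45),(370,98,400,205),.014,'marker')
rect((v<45),(370,98,400,205),.013,'marker')
rect(red,(225,115,275,222),.010,'grips')
print(p2w(C,[[236,82],[239,125],[243,216],[268,215]],.012))
z=cv2.resize(im[55:245,200:430,::-1],None,fx=3.4,fy=3.1,interpolation=cv2.INTER_CUBIC);cv2.imwrite('pics/w1z.png',z)
E
```

```text
red [ 656.6 -220.7] [100.3 249.9] len dir 95.3
yellow [ 465.3 -236.1] [101.  250.3] len dir 92.6
marker [ 653.2 -227.7] [  5.2 131.7] len dir 96.0
marker [ 653.4 -227.8] [  5.2 132. ] len dir 96.0
grips [ 461.9 -258.4] [ 49.9 129.2] len dir 95.2
[[ 0.45395836 -0.13466807  0.012     ]
 [ 0.45395107 -0.1897221   0.012     ]
 [ 0.44983954 -0.32222871  0.012     ]
 [ 0.48761771 -0.32051922  0.012     ]]
```

View pics/w1z.png

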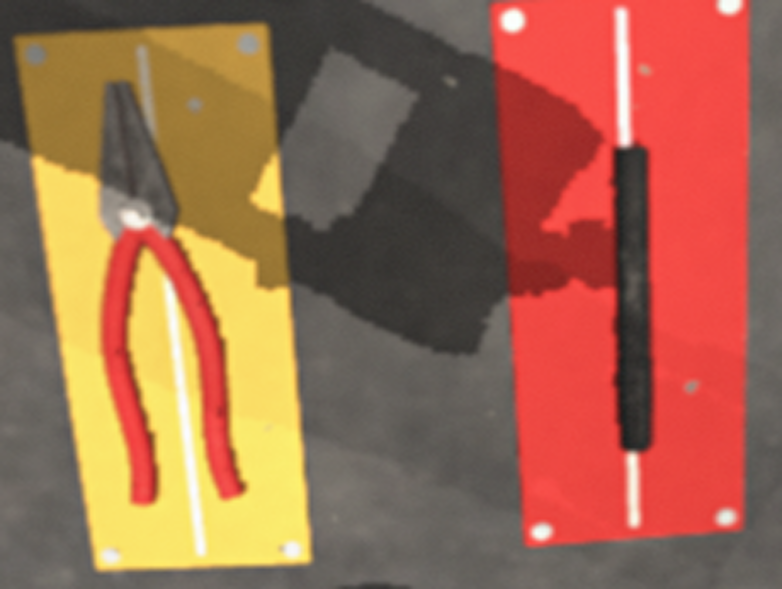

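```bash
python3 - <<'E'
from h import *
f=np.load('w1.npz');o=dict(position=f['p'],orientation=f['R']);C=cam('wrist',o)
S=lambda p:[[200+a/3.4,55+b/3.1] for a,b in p]
m=p2w(C,S([(631.5,148),(637,449)]),.013);d=m[0]-m[1];print('marker',m.mean(0),np.linalg.norm(d),np.degrees(np.arctan2(d[1],d[0])))
print('jaw',p2w(C,S([(119,83),(100,215),(178,215),(144,502),(231,495)]),.012))
Cs=cam('side');print('bottle',p2w(Cs,[[442,235],[475,235],[458,246],[380,158],[428,210]],0))
go([.6535,-.2275,.10],6)
E
```

```text
marker [ 0.65868853 -0.22820146  0.013     ] 0.1361930663934045 95.1121156172
jaw [[ 0.45265571 -0.13438256  0.012     ]
 [ 0.44081789 -0.18882702  0.012     ]
 [ 0.47235507 -0.18890429  0.012     ]
 [ 0.44874812 -0.32373046  0.012     ]
 [ 0.4875543  -0.32000529  0.012     ]]
bottle [[ 0.82284588 -0.09121231  0.        ]
 [ 0.89763936 -0.10986286  0.        ]
 [ 0.83983377 -0.13586825  0.        ]
 [ 0.81031698  0.30719197  0.        ]
 [ 0.8345512   0.00972749  0.        ]]
t [17.93  2.32  9.41] w [-6.  0.  0.]
```

>>> jog_arm([
  {"tx": 3, "ty": 2.2, "tz": 9.9, "wx": -5.2, "wy": 0, "wz": 0, "gripper": 1},
  {"tx": 6, "ty": 2.2, "tz": 9.9, "wx": -5.2, "wy": 0, "wz": 0, "gripper": 1},
  {"tx": 9, "ty": 2.2, "tz": 9.9, "wx": -5.2, "wy": 0, "wz": 0, "gripper": 1},
  {"tx": 12, "ty": 2.2, "tz": 9.9, "wx": -5.2, "wy": 0, "wz": 0, "gripper": 1},
  {"tx": 15, "ty": 2.2, "tz": 9.9, "wx": -5.2, "wy": 0, "wz": 0, "gripper": 1},
  {"tx": 18, "ty": 2.2, "tz": 9.9, "wx": -5.2, "wy": 0, "wz": 0, "gripper": 1},
  {"tx": 20.8, "ty": 2.2, "tz": 9.9, "wx": -5.2, "wy": 0, "wz": 0, "gripper": 1},
  {"tx": 20.8, "ty": 2.2, "tz": 9.9, "wx": -5.2, "wy": 0, "wz": 0, "gripper": 1},
  {"tx": 20.8, "ty": 2.2, "tz": 9.9, "wx": -5.2, "wy": 0, "wz": 0, "gripper": 1},
])

```text
time_s: 3.15
position: [0.6579, -0.2287, 0.0708]
orientation: [[-0.001, -0.09, 0.996], [0.0, 0.996, 0.09], [-1.0, 0.001, -0.001]]
ft_force: [1.0, 0.7, 0.3]
finger_gap: 0.0855
```

```bash
python3 - <<'E'
from h import *
o=env.get_obs();im=env.snapshot("wrist")
cv2.imwrite('pics/w2.png',im[:,:,::-1])
go([.6585,-.228,.008],5.2)
E
```

```text
t [ 6.49  0.12 -0.04] w [-0.   0.1  0.1]
```

View pics/w2.png

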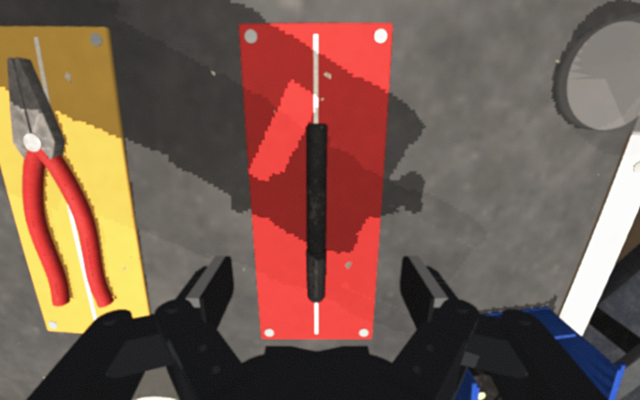

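>>> jog_arm([
  {"tx": 3, "ty": 0.1, "tz": 0, "wx": 0, "wy": 0, "wz": 0, "gripper": 1},
  {"tx": 5.5, "ty": 0.1, "tz": 0, "wx": 0, "wy": 0, "wz": 0, "gripper": 1},
  {"tx": 6.4, "ty": 0.1, "tz": 0, "wx": 0, "wy": 0, "wz": 0, "gripper": 1},
  {"tx": 6.4, "ty": 0.1, "tz": 0, "wx": 0, "wy": 0, "wz": 0, "gripper": 1},
  {"tx": 6.4, "ty": 0.1, "tz": 0, "wx": 0, "wy": 0, "wz": 0, "gripper": 0},
  {"tx": 6.4, "ty": 0.1, "tz": 0, "wx": 0, "wy": 0, "wz": 0, "gripper": 0},
  {"tx": 6.4, "ty": 0.1, "tz": 0, "wx": 0, "wy": 0, "wz": 0, "gripper": 0},
  {"tx": 6.4, "ty": 0.1, "tz": 0, "wx": 0, "wy": 0, "wz": 0, "gripper": 0},
  {"tx": 6.4, "ty": 0.1, "tz": 0, "wx": 0, "wy": 0, "wz": 0, "gripper": 0},
  {"tx": 6.4, "ty": 0.1, "tz": 0, "wx": 0, "wy": 0, "wz": 0, "gripper": 0},
])

```text
time_s: 4.03
position: [0.6593, -0.2283, 0.0098]
orientation: [[0.003, -0.09, 0.996], [-0.001, 0.996, 0.09], [-1.0, -0.002, 0.003]]
ft_force: [2.3, -0.2, 1.8]
finger_gap: 0.0146
```

>>> jog_arm([
  {"tx": 0, "ty": 0, "tz": 0, "wx": 0, "wy": 0, "wz": 0, "gripper": 0},
  {"tx": 0, "ty": 0, "tz": 0, "wx": 0, "wy": 0, "wz": 0, "gripper": 0},
  {"tx": 0, "ty": 0, "tz": 0, "wx": 0, "wy": 0, "wz": 0, "gripper": 0},
])

```text
time_s: 4.28
position: [0.6592, -0.2282, 0.0098]
orientation: [[0.003, -0.09, 0.996], [-0.001, 0.996, 0.09], [-1.0, -0.002, 0.003]]
ft_force: [0.8, -0.7, 0.0]
finger_gap: 0.0147
```

>>> jog_arm([
  {"tx": -2.5, "ty": 0, "tz": 0, "wx": 0, "wy": 0, "wz": 0, "gripper": 0},
  {"tx": -6, "ty": 0, "tz": 0, "wx": 0, "wy": 0, "wz": 0, "gripper": 0},
  {"tx": -10, "ty": 0, "tz": 0, "wx": 0, "wy": 0, "wz": 0, "gripper": 0},
  {"tx": -14, "ty": 3, "tz": 0, "wx": 0, "wy": 0, "wz": 0, "gripper": 0},
  {"tx": -16, "ty": 7, "tz": 0.5, "wx": 0, "wy": 0, "wz": 0, "gripper": 0},
  {"tx": -16, "ty": 11, "tz": 0.8, "wx": 1, "wy": 0, "wz": 0, "gripper": 0},
  {"tx": -16, "ty": 15, "tz": 1.1, "wx": 2, "wy": 0, "wz": 0, "gripper": 0},
  {"tx": -16, "ty": 19, "tz": 1.4, "wx": 3, "wy": 0, "wz": 0, "gripper": 0},
  {"tx": -16, "ty": 23, "tz": 1.7, "wx": 4, "wy": 0, "wz": 0, "gripper": 0},
  {"tx": -16, "ty": 23, "tz": 1.7, "wx": 4, "wy": 0, "wz": 0, "gripper": 0},
])

```text
time_s: 5.12
position: [0.6545, 0.0091, 0.1696]
orientation: [[0.003, -0.024, 1.0], [-0.0, 1.0, 0.024], [-1.0, -0.0, 0.003]]
ft_force: [0.3, 0.9, -0.5]
finger_gap: 0.0146
```

```bash
python3 - <<'E'
from h import *
go([.653,.197,.12],-0.8)
E
```

```text
t [ 4.96 18.79  0.29] w [2.2 0.2 0. ]
```

>>> jog_arm([
  {"tx": 0, "ty": 4, "tz": 0.3, "wx": 2.2, "wy": 0.2, "wz": 0, "gripper": 0},
  {"tx": 0, "ty": 8, "tz": 0.3, "wx": 2.2, "wy": 0.2, "wz": 0, "gripper": 0},
  {"tx": 0, "ty": 12, "tz": 0.3, "wx": 2.2, "wy": 0.2, "wz": 0, "gripper": 0},
  {"tx": 0, "ty": 16, "tz": 0.3, "wx": 2.2, "wy": 0.2, "wz": 0, "gripper": 0},
  {"tx": 2, "ty": 18.8, "tz": 0.3, "wx": 2.2, "wy": 0.2, "wz": 0, "gripper": 0},
  {"tx": 5, "ty": 18.8, "tz": 0.3, "wx": 2.2, "wy": 0.2, "wz": 0, "gripper": 0},
  {"tx": 9, "ty": 18.8, "tz": 0.3, "wx": 2.2, "wy": 0.2, "wz": 0, "gripper": 0},
  {"tx": 12, "ty": 18.8, "tz": 0.3, "wx": 2.2, "wy": 0.2, "wz": 0, "gripper": 0},
  {"tx": 12, "ty": 18.8, "tz": 0.3, "wx": 2.2, "wy": 0.2, "wz": 0, "gripper": 0},
  {"tx": 12, "ty": 18.8, "tz": 0.3, "wx": 2.2, "wy": 0.2, "wz": 0, "gripper": 0},
])

```text
time_s: 5.95
position: [0.6528, 0.1969, 0.0489]
orientation: [[-0.003, 0.014, 1.0], [-0.001, 1.0, -0.014], [-1.0, -0.001, -0.003]]
ft_force: [1.0, 0.0, 1.1]
finger_gap: 0.0143
```

```bash
python3 - <<'E'
from h import *
im=env.snapshot("wrist");cv2.imwrite('pics/w3.png',im[:,:,::-1])
go([.653,.197,.0105],-0.8)
E
```

```text
t [ 4.06 -0.01 -0.09] w [-0.  0. -0.]
```

View pics/w3.png

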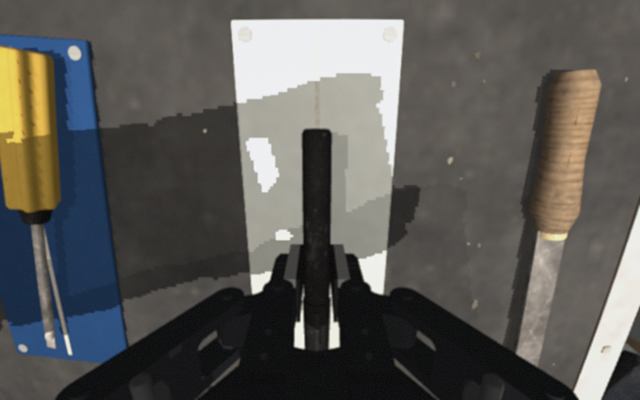

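Marker held over the white plate, aligned. Lower and release.

>>> jog_arm([
  {"tx": 2.5, "ty": 0, "tz": -0.1, "wx": 0, "wy": 0, "wz": 0, "gripper": 0},
  {"tx": 3.6, "ty": 0, "tz": -0.1, "wx": 0, "wy": 0, "wz": 0, "gripper": 0},
  {"tx": 4.0, "ty": 0, "tz": -0.1, "wx": 0, "wy": 0, "wz": 0, "gripper": 0},
  {"tx": 4.0, "ty": 0, "tz": -0.1, "wx": 0, "wy": 0, "wz": 0, "gripper": 0},
  {"tx": 4.0, "ty": 0, "tz": -0.1, "wx": 0, "wy": 0, "wz": 0, "gripper": 1},
  {"tx": 4.0, "ty": 0, "tz": -0.1, "wx": 0, "wy": 0, "wz": 0, "gripper": 1},
  {"tx": 4.0, "ty": 0, "tz": -0.1, "wx": 0, "wy": 0, "wz": 0, "gripper": 1},
  {"tx": 4.0, "ty": 0, "tz": -0.1, "wx": 0, "wy": 0, "wz": 0, "gripper": 1},
  {"tx": 4.0, "ty": 0, "tz": -0.1, "wx": 0, "wy": 0, "wz": 0, "gripper": 1},
])

```text
time_s: 6.75
position: [0.6531, 0.1972, 0.0116]
orientation: [[0.001, 0.014, 1.0], [0.0, 1.0, -0.014], [-1.0, 0.0, 0.001]]
ft_force: [-0.4, 0.5, -0.3]
finger_gap: 0.0742
```

>>> jog_arm([
  {"tx": -2, "ty": 0, "tz": 0, "wx": 0, "wy": 0, "wz": 0, "gripper": 1},
  {"tx": -6, "ty": 0, "tz": 0, "wx": 0, "wy": 0, "wz": 0, "gripper": 1},
  {"tx": -10, "ty": 0, "tz": 0, "wx": 0, "wy": 0, "wz": 0, "gripper": 1},
  {"tx": -14, "ty": 0, "tz": -3, "wx": 0, "wy": 0, "wz": 0, "gripper": 1},
  {"tx": -18, "ty": 0, "tz": -6, "wx": 0, "wy": 0, "wz": 0, "gripper": 1},
  {"tx": -21, "ty": -1, "tz": -9, "wx": 0, "wy": 0, "wz": 0, "gripper": 1},
  {"tx": -24, "ty": -2, "tz": -9.5, "wx": 0, "wy": 0, "wz": 0, "gripper": 1},
  {"tx": -24, "ty": -2, "tz": -9.5, "wx": 0, "wy": 0, "wz": 0, "gripper": 1},
  {"tx": -24, "ty": -2, "tz": -9.5, "wx": 0, "wy": 0, "wz": 0, "gripper": 1},
])

```text
time_s: 7.5
position: [0.5578, 0.1783, 0.2553]
orientation: [[0.007, 0.014, 1.0], [0.002, 1.0, -0.014], [-1.0, 0.002, 0.007]]
ft_force: [1.1, -0.4, 0.0]
finger_gap: 0.0853
```

```bash
python3 - <<'E'
from h import *
o=env.get_obs();im=env.snapshot("wrist");np.savez('w4.npz',im=im,p=o['position'],R=o['orientation'])
C=cam('wrist',o)
cv2.imwrite('pics/w4.png',im[:,:,::-1])
for n in ["screwdriver","marker","grease_tin","knob","rivet_set","plate_blue","plate_white"]:
    for x in env.boxes_of(n,"wrist")[:1]:
        print(n,round(x['conf'],2),np.round(C[2]@x['at']+C[3],3))
E
```

```text
screwdriver 0.89 [0.479 0.254 0.027]
marker 0.67 [0.652 0.2   0.021]
grease_tin 0.81 [0.544 0.018 0.036]
knob 0.62 [0.442 0.01  0.021]
rivet_set 0.67 [0.663 0.007 0.028]
plate_blue 0.77 [0.449 0.203 0.003]
plate_white 0.81 [0.648 0.22  0.006]
```

View pics/w4.png

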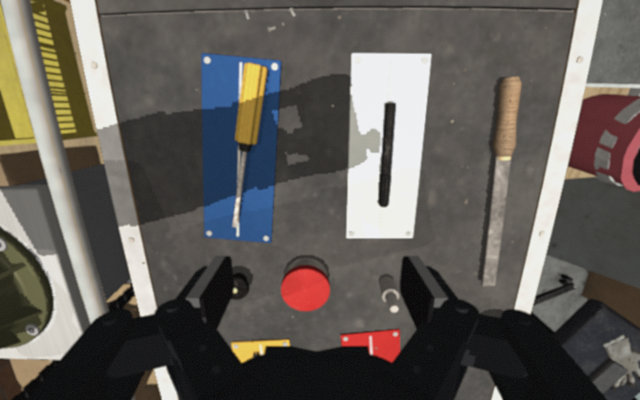

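Marker rests on white (390,103)-(383,205); the screwdriver on blue has its handle from (256,63) to (246,146) and its tip at ~(237,228).

```bash
python3 - <<'E'
from h import *
f=np.load('w4.npz');o=dict(position=f['p'],orientation=f['R']);C=cam('wrist',o);im=f['im']
hsv=cv2.cvtColor(im,cv2.COLOR_RGB2HSV);h,s,v=[hsv[:,:,i].astype(int) for i in range(3)]
def rect(m,box,z,n):
    a,b,c,d=box;mm=np.zeros(m.shape,np.uint8);mm[b:d,a:c]=m[b:d,a:c]
    mm=cv2.morphologyEx(mm,cv2.MORPH_OPEN,np.ones((2,2)))
    p=np.argwhere(mm)[:,::-1];W=p2w(C,p,z)
    r=cv2.minAreaRect((W[:,:2]*1000).astype(np.float32));B=cv2.boxPoints(r)
    e=[B[1]-B[0],B[2]-B[1]];L=max(e,key=np.linalg.norm);L=L*np.sign(L[1])
    print(n,np.round(r[0],1),np.round(r[1],1),'len dir',round(np.degrees(np.arctan2(L[1],L[0])),1))
rect((h>100)&(h<125)&(s>110),(195,48,290,245),.004,'blue')
rect((s<50)&(v>120),(340,48,435,242),.004,'white')
rect((v<45)&(s<120),(374,95,400,212),.013,'marker')
for z in (.014,.018):rect((h>15)&(h<32)&(s>120),(225,58,272,150),z,'handle')
print(p2w(C,[[237,228]],.016))
cv2.imwrite('pics/w4z.png',cv2.resize(im[50:245,195:435,::-1],None,fx=3.2,fy=3,interpolation=cv2.INTER_CUBIC))
E
```

```text
blue [456.4 198.9] [248.8  99.2] len dir 83.6
white [654.9 199.6] [251.3 102.5] len dir 89.4
marker [654.9 196.8] [133.   11.8] len dir 88.5
handle [479.  263.7] [98.2 28.1] len dir 77.5
handle [479.8 263.6] [97.2 27.8] len dir 77.5
[[0.44621186 0.10033377 0.016     ]]
```

View pics/w4z.png

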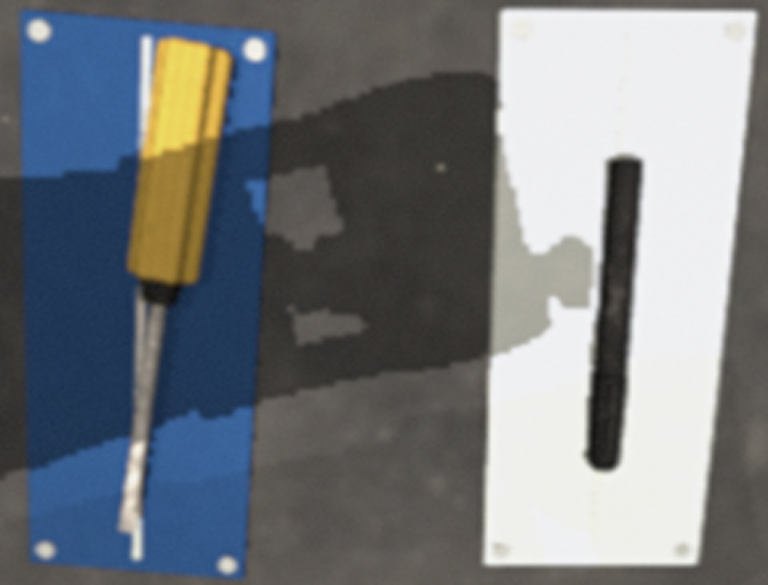

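```bash
python3 - <<'E'
from h import *
go([.458,-.201,.10],4.8)
E
```

```text
t [ 15.05 -38.09  -9.42] w [-5.6 -0.   0. ]
```

>>> jog_arm([
  {"tx": 1, "ty": -4, "tz": -1, "wx": -5.6, "wy": 0, "wz": 0, "gripper": 1},
  {"tx": 2, "ty": -8, "tz": -2, "wx": -5.6, "wy": 0, "wz": 0, "gripper": 1},
  {"tx": 3, "ty": -12, "tz": -3, "wx": -5.6, "wy": 0, "wz": 0, "gripper": 1},
  {"tx": 4, "ty": -16, "tz": -4, "wx": -5.6, "wy": 0, "wz": 0, "gripper": 1},
  {"tx": 5, "ty": -20, "tz": -5, "wx": -5.6, "wy": 0, "wz": 0, "gripper": 1},
  {"tx": 6, "ty": -24, "tz": -6, "wx": -5.6, "wy": 0, "wz": 0, "gripper": 1},
  {"tx": 7, "ty": -28, "tz": -7, "wx": -5.6, "wy": 0, "wz": 0, "gripper": 1},
  {"tx": 8, "ty": -32, "tz": -8, "wx": -5.6, "wy": 0, "wz": 0, "gripper": 1},
  {"tx": 10, "ty": -36, "tz": -9, "wx": -5.6, "wy": 0, "wz": 0, "gripper": 1},
  {"tx": 12, "ty": -38, "tz": -9.4, "wx": -5.6, "wy": 0, "wz": 0, "gripper": 1},
])

```text
time_s: 8.73
position: [0.4578, -0.2029, 0.1308]
orientation: [[0.001, -0.083, 0.997], [-0.002, 0.997, 0.083], [-1.0, -0.002, 0.001]]
ft_force: [1.2, -0.8, 0.1]
finger_gap: 0.0855
```

```bash
python3 - <<'E'
from h import *
go([.458,-.201,.07],4.8)
E
```

```text
t [6.08 0.19 0.02] w [-0.1  0.1  0.1]
```

>>> jog_arm([
  {"tx": 3, "ty": 0.2, "tz": 0, "wx": 0, "wy": 0, "wz": 0, "gripper": 1},
  {"tx": 6, "ty": 0.2, "tz": 0, "wx": 0, "wy": 0, "wz": 0, "gripper": 1},
  {"tx": 6, "ty": 0.2, "tz": 0, "wx": 0, "wy": 0, "wz": 0, "gripper": 1},
  {"tx": 6, "ty": 0.2, "tz": 0, "wx": 0, "wy": 0, "wz": 0, "gripper": 1},
])

```text
time_s: 9.07
position: [0.4574, -0.2007, 0.0703]
orientation: [[-0.001, -0.083, 0.997], [-0.0, 0.997, 0.083], [-1.0, -0.0, -0.001]]
ft_force: [1.0, -0.2, 0.4]
finger_gap: 0.0852
```

```bash
python3 - <<'E'
from h import *
o=env.get_obs();im=env.snapshot("wrist");np.savez('w5.npz',im=im,p=o['position'],R=o['orientation'])
cv2.imwrite('pics/w5.png',im[:,:,::-1])
go([.458,-.201,.005],4.8)
C=cam('wrist',o);a=np.radians(94.8);g=np.array([.458,-.201,.016]);d=np.array([np.cos(a),np.sin(a),0]);print(w2p(C,[g,g+d*.0675,g-d*.1235]))
E
```

```text
t [ 6.67  0.01 -0.04] w [-0.   0.1  0.1]
[[316.62603369 223.36638731]
 [316.62164623 127.67832837]
 [316.62914599 356.51045687]]
```

View pics/w5.png

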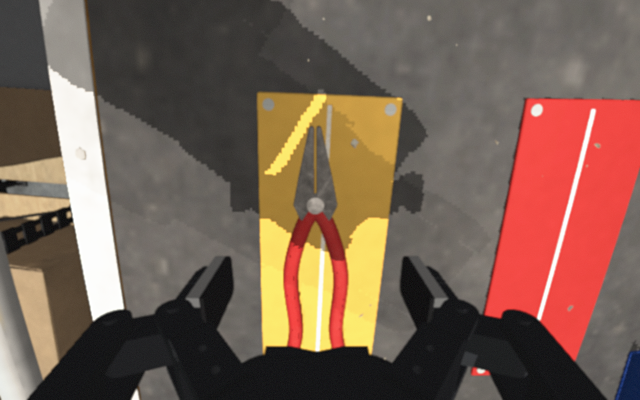

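Pliers centred between the fingers; the tip at (316,127) matches the prediction. Grip slightly nearer the pivot.

>>> jog_arm([
  {"tx": 3, "ty": 0.4, "tz": 0, "wx": 0, "wy": 0, "wz": 0, "gripper": 1},
  {"tx": 5.8, "ty": 0.4, "tz": 0, "wx": 0, "wy": 0, "wz": 0, "gripper": 1},
  {"tx": 6.8, "ty": 0.4, "tz": 0, "wx": 0, "wy": 0, "wz": 0, "gripper": 1},
  {"tx": 6.8, "ty": 0.4, "tz": 0, "wx": 0, "wy": 0, "wz": 0, "gripper": 1},
  {"tx": 6.8, "ty": 0.4, "tz": 0, "wx": 0, "wy": 0, "wz": 0, "gripper": 0},
  {"tx": 6.8, "ty": 0.4, "tz": 0, "wx": 0, "wy": 0, "wz": 0, "gripper": 0},
  {"tx": 6.8, "ty": 0.4, "tz": 0, "wx": 0, "wy": 0, "wz": 0, "gripper": 0},
  {"tx": 6.8, "ty": 0.4, "tz": 0, "wx": 0, "wy": 0, "wz": 0, "gripper": 0},
  {"tx": 6.8, "ty": 0.4, "tz": 0, "wx": 0, "wy": 0, "wz": 0, "gripper": 0},
  {"tx": 6.8, "ty": 0.4, "tz": 0, "wx": 0, "wy": 0, "wz": 0, "gripper": 0},
])

```text
time_s: 9.95
position: [0.4585, -0.1974, 0.005]
orientation: [[0.003, -0.083, 0.997], [-0.002, 0.997, 0.083], [-1.0, -0.002, 0.003]]
ft_force: [-4.2, 2.1, 12.8]
finger_gap: 0.0285
```

>>> jog_arm([
  {"tx": 0, "ty": 0, "tz": 0, "wx": 0, "wy": 0, "wz": 0, "gripper": 0},
  {"tx": -1, "ty": 0, "tz": 0, "wx": 0, "wy": 0, "wz": 0, "gripper": 0},
  {"tx": -3, "ty": 0, "tz": 0, "wx": 0, "wy": 0, "wz": 0, "gripper": 0},
  {"tx": -6, "ty": 0, "tz": 0, "wx": 0, "wy": 0, "wz": 0, "gripper": 0},
  {"tx": -8, "ty": 0, "tz": 0, "wx": 0, "wy": 0, "wz": 0, "gripper": 0},
  {"tx": -8, "ty": 0, "tz": 0, "wx": 0, "wy": 0, "wz": 0, "gripper": 0},
])

```text
time_s: 10.45
position: [0.4599, -0.198, 0.0896]
orientation: [[0.009, -0.083, 0.997], [-0.005, 0.997, 0.083], [-1.0, -0.006, 0.008]]
ft_force: [0.0, -0.7, -1.4]
finger_gap: 0.0283
```

```bash
python3 - <<'E'
from h import *
o=env.get_obs();im=env.snapshot("wrist")
cv2.imwrite('pics/w6.png',im[:,:,::-1]);im=env.snapshot("side");cv2.imwrite('pics/s6.png',cv2.resize(im[180:400,220:480,::-1],None,fx=2.5,fy=2.5))
go([.6533,-.19,.1],5.3)
E
```

```text
t [-1.35 -0.9  19.49] w [-0.5  0.2  0.2]
```

View pics/w6.png

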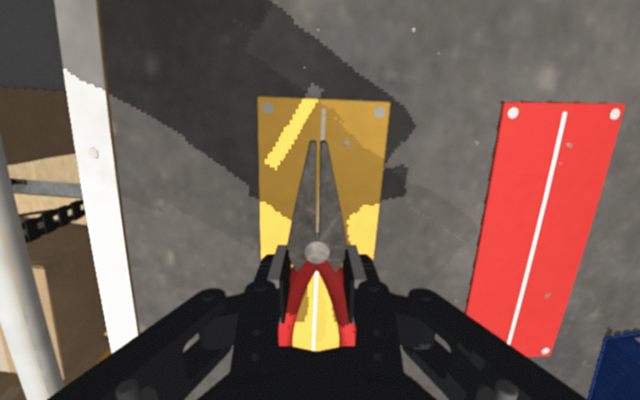

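View pics/s6.png

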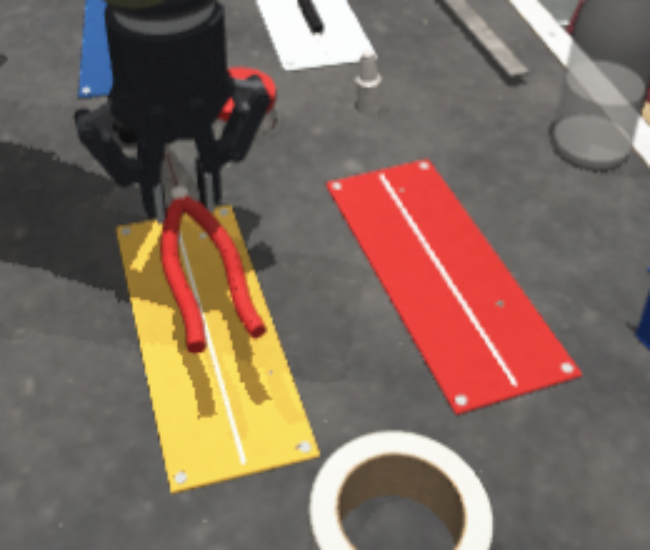

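```bash
python3 - <<'E'
from h import *
c=env.camera_params('wrist');o=dict(position=np.zeros(3),orientation=np.eye(3));C=cam('wrist',o)
for x in (-.011,-.006,0): print(w2p(C,[[x,.0635,0],[x,0,0]]))
E
```

```text
[[315.37272218 143.56665095]
 [315.42118661 269.39861675]]
[[315.40737846 142.44490202]
 [315.44971572 264.5106189 ]]
[[315.44583819 141.20015446]
 [315.48172661 259.02835042]]
```

>>> jog_arm([
  {"tx": -1.5, "ty": -0.2, "tz": 3, "wx": -0.5, "wy": 0.2, "wz": 0.2, "gripper": 0},
  {"tx": -1.5, "ty": -0.4, "tz": 6, "wx": -0.5, "wy": 0.2, "wz": 0.2, "gripper": 0},
  {"tx": -1.5, "ty": -0.6, "tz": 10, "wx": -0.5, "wy": 0.2, "wz": 0.2, "gripper": 0},
  {"tx": -1.5, "ty": -0.8, "tz": 14, "wx": -0.5, "wy": 0.2, "wz": 0.2, "gripper": 0},
  {"tx": -1.5, "ty": -0.9, "tz": 17, "wx": -0.5, "wy": 0.2, "wz": 0.2, "gripper": 0},
  {"tx": -0.5, "ty": -0.9, "tz": 19, "wx": -0.5, "wy": 0.2, "wz": 0.2, "gripper": 0},
  {"tx": 2, "ty": -0.9, "tz": 19.5, "wx": -0.5, "wy": 0.2, "wz": 0.2, "gripper": 0},
  {"tx": 4, "ty": -0.9, "tz": 19.5, "wx": -0.5, "wy": 0.2, "wz": 0.2, "gripper": 0},
  {"tx": 4, "ty": -0.9, "tz": 19.5, "wx": -0.5, "wy": 0.2, "wz": 0.2, "gripper": 0},
  {"tx": 4, "ty": -0.9, "tz": 19.5, "wx": -0.5, "wy": 0.2, "wz": 0.2, "gripper": 0},
])

```text
time_s: 11.38
position: [0.6525, -0.1898, 0.0446]
orientation: [[-0.004, -0.092, 0.996], [0.002, 0.996, 0.092], [-1.0, 0.002, -0.003]]
ft_force: [-0.0, -0.5, -1.6]
finger_gap: 0.0283
```

```bash
python3 - <<'E'
from h import *
o=env.get_obs();im=env.snapshot("wrist")
cv2.imwrite('pics/w7.png',im[:,:,::-1])
go([.6533,-.19,.007],5.3)
E
```

```text
t [ 3.95  0.02 -0.  ] w [-0. -0. -0.]
```

View pics/w7.png

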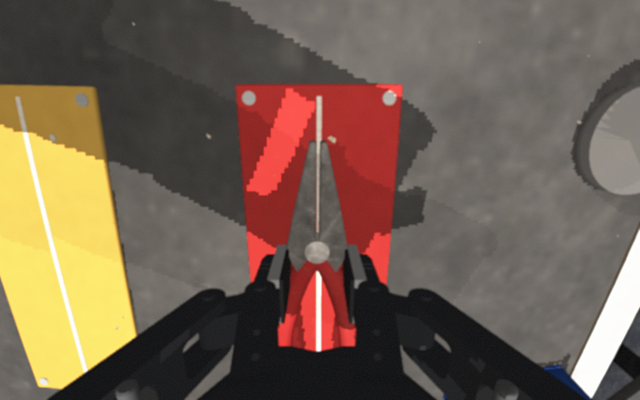

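Pliers over red, tip row as predicted. Lower and release.

>>> jog_arm([
  {"tx": 2.5, "ty": 0, "tz": 0, "wx": 0, "wy": 0, "wz": 0, "gripper": 0},
  {"tx": 3.5, "ty": 0, "tz": 0, "wx": 0, "wy": 0, "wz": 0, "gripper": 0},
  {"tx": 4.0, "ty": 0, "tz": 0, "wx": 0, "wy": 0, "wz": 0, "gripper": 0},
  {"tx": 4.1, "ty": 0, "tz": 0, "wx": 0, "wy": 0, "wz": 0, "gripper": 0},
  {"tx": 4.1, "ty": 0, "tz": 0, "wx": 0, "wy": 0, "wz": 0, "gripper": 0},
])

```text
time_s: 11.85
position: [0.6536, -0.1904, 0.0064]
orientation: [[0.0, -0.091, 0.996], [0.0, 0.996, 0.091], [-1.0, 0.0, 0.0]]
ft_force: [1.2, 0.1, -1.5]
finger_gap: 0.0281
```

>>> jog_arm([
  {"tx": 0, "ty": 0, "tz": 0, "wx": 0, "wy": 0, "wz": 0, "gripper": 1},
  {"tx": 0, "ty": 0, "tz": 0, "wx": 0, "wy": 0, "wz": 0, "gripper": 1},
  {"tx": 0, "ty": 0, "tz": 0, "wx": 0, "wy": 0, "wz": 0, "gripper": 1},
  {"tx": 0, "ty": 0, "tz": 0, "wx": 0, "wy": 0, "wz": 0, "gripper": 1},
  {"tx": 0, "ty": 0, "tz": 0, "wx": 0, "wy": 0, "wz": 0, "gripper": 1},
  {"tx": -3, "ty": 0, "tz": 0, "wx": 0, "wy": 0, "wz": 0, "gripper": 1},
  {"tx": -7, "ty": 0, "tz": 0, "wx": 0, "wy": 0, "wz": 0, "gripper": 1},
  {"tx": -11, "ty": 0, "tz": 0, "wx": 0, "wy": 0, "wz": 0, "gripper": 1},
  {"tx": -15, "ty": 0, "tz": 0, "wx": 0, "wy": 0, "wz": 0, "gripper": 1},
  {"tx": -18, "ty": 0, "tz": 0, "wx": 0, "wy": 0, "wz": 0, "gripper": 1},
])

```text
time_s: 12.68
position: [0.6539, -0.1905, 0.1905]
orientation: [[0.003, -0.091, 0.996], [-0.001, 0.996, 0.091], [-1.0, -0.001, 0.003]]
ft_force: [-0.0, -0.2, 1.1]
finger_gap: 0.0854
```

```bash
python3 - <<'E'
from h import *
o=env.get_obs();im=env.snapshot("wrist");np.savez('w8.npz',im=im,p=o['position'],R=o['orientation'])
cv2.imwrite('pics/w8.png',im[:,:,::-1])
C=cam('wrist',o)
a=np.radians(95.3);g=np.array([.6563,-.222,.010]);d=np.array([np.cos(a),np.sin(a),0]);print(w2p(C,[g,g+d*.0955,g-d*.0955]))
go([.476,.249,.2],-12)
E
```

```text
[[315.01278587 208.55225284]
 [314.86957547 124.5573499 ]
 [315.13960077 279.38231176]]
t [ -0.68  45.46 -13.84] w [17.3  0.6  0.2]
```

View pics/w8.png

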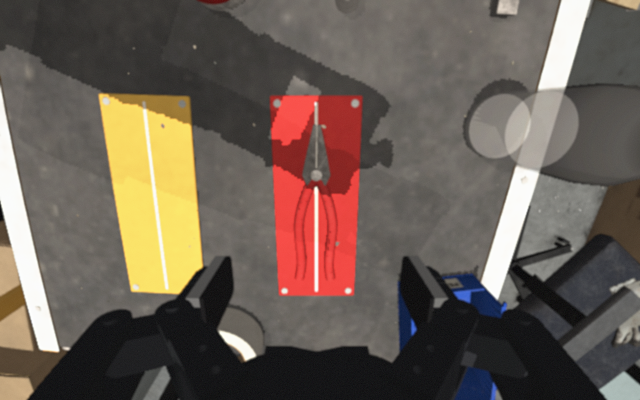

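Pliers centred on red: tip (317,124) and ends (row ~279) match the ideal projection. Now the screwdriver.

>>> jog_arm([
  {"tx": -0.7, "ty": 4, "tz": -1.2, "wx": 2, "wy": 0.2, "wz": 0, "gripper": 1},
  {"tx": -0.7, "ty": 8, "tz": -2.4, "wx": 4, "wy": 0.2, "wz": 0, "gripper": 1},
  {"tx": -0.7, "ty": 12, "tz": -3.6, "wx": 6, "wy": 0.2, "wz": 0, "gripper": 1},
  {"tx": -0.7, "ty": 16, "tz": -4.9, "wx": 8, "wy": 0.2, "wz": 0, "gripper": 1},
  {"tx": -0.7, "ty": 20, "tz": -6.1, "wx": 10, "wy": 0.2, "wz": 0, "gripper": 1},
  {"tx": -0.7, "ty": 24, "tz": -7.3, "wx": 12, "wy": 0.2, "wz": 0, "gripper": 1},
  {"tx": -0.7, "ty": 28, "tz": -8.5, "wx": 14, "wy": 0.2, "wz": 0, "gripper": 1},
  {"tx": -0.7, "ty": 32, "tz": -9.7, "wx": 16, "wy": 0.2, "wz": 0, "gripper": 1},
  {"tx": -0.7, "ty": 36, "tz": -11, "wx": 17.3, "wy": 0.2, "wz": 0, "gripper": 1},
  {"tx": -0.7, "ty": 36, "tz": -11, "wx": 17.3, "wy": 0.2, "wz": 0, "gripper": 1},
])

```text
time_s: 13.57
position: [0.5105, 0.1623, 0.2009]
orientation: [[0.007, 0.206, 0.979], [-0.002, 0.979, -0.206], [-1.0, -0.001, 0.007]]
ft_force: [-0.2, 0.5, 0.1]
finger_gap: 0.0854
```

```bash
python3 - <<'E'
from h import *
go([.476,.249,.09],-12)
E
```

```text
t [11.05  7.78 -5.24] w [0.1 0.4 0. ]
```

>>> jog_arm([
  {"tx": 2, "ty": 3, "tz": -2, "wx": 0, "wy": 0.4, "wz": 0, "gripper": 1},
  {"tx": 4, "ty": 6, "tz": -4, "wx": 0, "wy": 0.4, "wz": 0, "gripper": 1},
  {"tx": 7, "ty": 7.8, "tz": -5.2, "wx": 0, "wy": 0.4, "wz": 0, "gripper": 1},
  {"tx": 11, "ty": 7.8, "tz": -5.2, "wx": 0, "wy": 0.4, "wz": 0, "gripper": 1},
  {"tx": 11, "ty": 7.8, "tz": -5.2, "wx": 0, "wy": 0.4, "wz": 0, "gripper": 1},
  {"tx": 11, "ty": 7.8, "tz": -5.2, "wx": 0, "wy": 0.4, "wz": 0, "gripper": 1},
])

```text
time_s: 14.07
position: [0.4759, 0.2486, 0.0898]
orientation: [[-0.003, 0.206, 0.979], [-0.002, 0.979, -0.206], [-1.0, -0.003, -0.002]]
ft_force: [0.6, -0.3, 0.8]
finger_gap: 0.0855
```

```bash
python3 - <<'E'
from h import *
o=env.get_obs();im=env.snapshot("wrist");np.savez('w9.npz',im=im,p=o['position'],R=o['orientation'])
cv2.imwrite('pics/w9.png',im[:,:,::-1]);C=cam('wrist',o)
go([.476,.249,.012],-12)
a=np.radians(78);g=np.array([.4665,.205,.017]);d=np.array([np.cos(a),np.sin(a),0]);print(w2p(C,[g,g+d*.1075,g+d*.045,g+d*.012,g-d*.1075]))
E
```

```text
t [ 7.98  0.01 -0.12] w [0.1 0.  0. ]
[[315.57700851 264.41842915]
 [315.89290461 132.31342607]
 [315.69712229 213.73190046]
 [315.60750275 251.4955742 ]
 [315.34600778 363.6061873 ]]
```

View pics/w9.png

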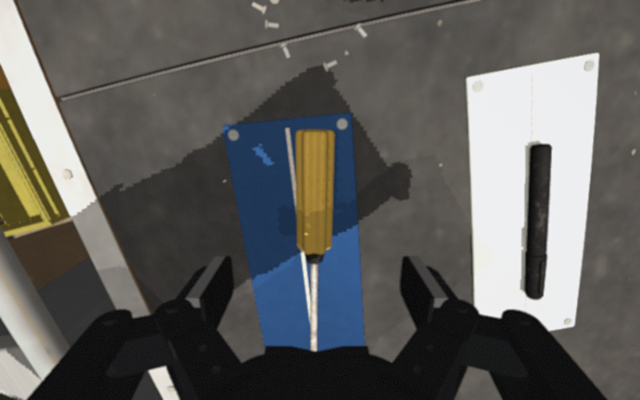

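>>> jog_arm([
  {"tx": 3, "ty": 0, "tz": -0.1, "wx": 0, "wy": 0, "wz": 0, "gripper": 1},
  {"tx": 6, "ty": 0, "tz": -0.1, "wx": 0, "wy": 0, "wz": 0, "gripper": 1},
  {"tx": 7.6, "ty": 0, "tz": -0.1, "wx": 0, "wy": 0, "wz": 0, "gripper": 1},
  {"tx": 8.1, "ty": 0, "tz": -0.1, "wx": 0, "wy": 0, "wz": 0, "gripper": 1},
  {"tx": 8.1, "ty": 0, "tz": -0.1, "wx": 0, "wy": 0, "wz": 0, "gripper": 0},
  {"tx": 8.1, "ty": 0, "tz": -0.1, "wx": 0, "wy": 0, "wz": 0, "gripper": 0},
  {"tx": 8.1, "ty": 0, "tz": -0.1, "wx": 0, "wy": 0, "wz": 0, "gripper": 0},
  {"tx": 8.1, "ty": 0, "tz": -0.1, "wx": 0, "wy": 0, "wz": 0, "gripper": 0},
  {"tx": 8.1, "ty": 0, "tz": -0.1, "wx": 0, "wy": 0, "wz": 0, "gripper": 0},
  {"tx": 8.1, "ty": 0, "tz": -0.1, "wx": 0, "wy": 0, "wz": 0, "gripper": 0},
])

```text
time_s: 14.95
position: [0.4769, 0.2492, 0.0123]
orientation: [[0.002, 0.206, 0.979], [-0.0, 0.979, -0.206], [-1.0, 0.0, 0.002]]
ft_force: [-2.8, -1.6, 10.7]
finger_gap: 0.0255
```

>>> jog_arm([
  {"tx": 0, "ty": 0, "tz": 0, "wx": 0, "wy": 0, "wz": 0, "gripper": 0},
  {"tx": -1, "ty": 0, "tz": 0, "wx": 0, "wy": 0, "wz": 0, "gripper": 0},
  {"tx": -3, "ty": 0, "tz": 0, "wx": 0, "wy": 0, "wz": 0, "gripper": 0},
  {"tx": -6, "ty": 0, "tz": 0, "wx": 0, "wy": 0, "wz": 0, "gripper": 0},
  {"tx": -10, "ty": 0, "tz": 0, "wx": 0, "wy": 0, "wz": 0, "gripper": 0},
  {"tx": -14, "ty": 0, "tz": 0, "wx": 0, "wy": 0, "wz": 0, "gripper": 0},
  {"tx": -17, "ty": 0, "tz": 0, "wx": 0, "wy": 0, "wz": 0, "gripper": 0},
  {"tx": -17, "ty": 0, "tz": 0, "wx": 0, "wy": 0, "wz": 0, "gripper": 0},
])

```text
time_s: 15.62
position: [0.4784, 0.2501, 0.1897]
orientation: [[0.012, 0.206, 0.978], [0.004, 0.979, -0.206], [-1.0, 0.007, 0.011]]
ft_force: [-0.2, 1.1, 0.0]
finger_gap: 0.0256
```

```bash
python3 - <<'E'
from h import *
o=env.get_obs();im=env.snapshot("wrist")
cv2.imwrite('pics/w10.png',im[:,:,::-1]);im=env.snapshot("side");cv2.imwrite('pics/s10.png',cv2.resize(im[100:330,180:440,::-1],None,fx=2.5,fy=2.5))
a=np.radians(92.6);g=np.array([.4653,-.237,0])+.045*np.array([np.cos(a),np.sin(a),0]);print(g)
go([g[0],g[1],.1],2.6)
E
```

```text
[ 0.46325867 -0.19204632  0.        ]
t [  8.32 -43.47   7.75] w [-14.5   0.3  -0.1]
```

View pics/w10.png

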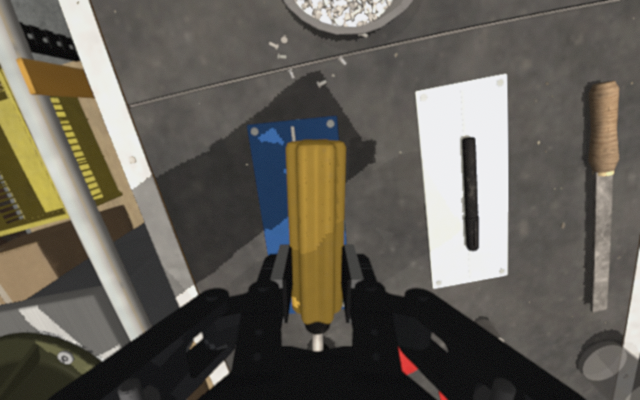

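View pics/s10.png

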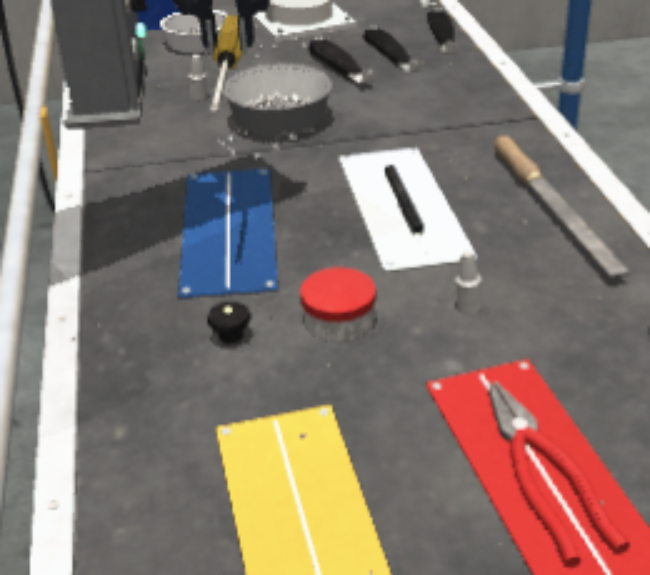

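>>> jog_arm([
  {"tx": 0, "ty": -3, "tz": 0.5, "wx": -1, "wy": 0.3, "wz": 0, "gripper": 0},
  {"tx": 0, "ty": -7, "tz": 1.2, "wx": -2.5, "wy": 0.3, "wz": 0, "gripper": 0},
  {"tx": 0, "ty": -11, "tz": 2, "wx": -4, "wy": 0.3, "wz": 0, "gripper": 0},
  {"tx": 0, "ty": -15, "tz": 2.7, "wx": -5.5, "wy": 0.3, "wz": 0, "gripper": 0},
  {"tx": 0, "ty": -19, "tz": 3.4, "wx": -7, "wy": 0.3, "wz": 0, "gripper": 0},
  {"tx": 0, "ty": -23, "tz": 4.1, "wx": -8.5, "wy": 0.3, "wz": 0, "gripper": 0},
  {"tx": 0, "ty": -27, "tz": 4.8, "wx": -10, "wy": 0.3, "wz": 0, "gripper": 0},
  {"tx": 0, "ty": -31, "tz": 5.5, "wx": -11.5, "wy": 0.3, "wz": 0, "gripper": 0},
  {"tx": 0, "ty": -35, "tz": 6.2, "wx": -13, "wy": 0.3, "wz": 0, "gripper": 0},
  {"tx": 0, "ty": -39, "tz": 7, "wx": -14.5, "wy": 0.3, "wz": 0, "gripper": 0},
])

```text
time_s: 16.55
position: [0.4635, -0.1485, 0.1821]
orientation: [[-0.003, -0.047, 0.999], [0.002, 0.999, 0.047], [-1.0, 0.002, -0.003]]
ft_force: [0.9, 1.5, -0.5]
finger_gap: 0.0259
```

```bash
python3 - <<'E'
from h import *
go([.4633,-.192,.06],2.6)
E
```

```text
t [12.2  -4.38 -0.19] w [ 0.1 -0.2 -0.1]
```

>>> jog_arm([
  {"tx": 2, "ty": -2, "tz": -0.2, "wx": 0.1, "wy": -0.2, "wz": 0, "gripper": 0},
  {"tx": 4, "ty": -4, "tz": -0.2, "wx": 0.1, "wy": -0.2, "wz": 0, "gripper": 0},
  {"tx": 7, "ty": -4.4, "tz": -0.2, "wx": 0.1, "wy": -0.2, "wz": 0, "gripper": 0},
  {"tx": 10, "ty": -4.4, "tz": -0.2, "wx": 0.1, "wy": -0.2, "wz": 0, "gripper": 0},
  {"tx": 12, "ty": -4.4, "tz": -0.2, "wx": 0.1, "wy": -0.2, "wz": 0, "gripper": 0},
  {"tx": 12, "ty": -4.4, "tz": -0.2, "wx": 0.1, "wy": -0.2, "wz": 0, "gripper": 0},
  {"tx": 12, "ty": -4.4, "tz": -0.2, "wx": 0.1, "wy": -0.2, "wz": 0, "gripper": 0},
])

```text
time_s: 17.13
position: [0.4624, -0.1918, 0.061]
orientation: [[-0.002, -0.045, 0.999], [0.004, 0.999, 0.045], [-1.0, 0.004, -0.002]]
ft_force: [0.3, 0.2, -0.6]
finger_gap: 0.026
```

```bash
python3 - <<'E'
from h import *
o=env.get_obs();im=env.snapshot("wrist")
cv2.imwrite('pics/w11.png',im[:,:,::-1]);im=env.snapshot("side");cv2.imwrite('pics/s11.png',cv2.resize(im[200:400,200:460,::-1],None,fx=2.5,fy=2.5))
go([.4633,-.192,.013],2.6)
E
```

```text
t [ 5.    0.03 -0.04] w [-0.   0.1 -0.1]
```

View pics/w11.png

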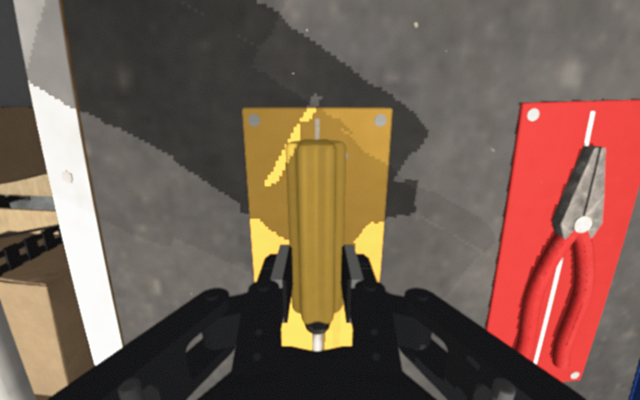

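View pics/s11.png

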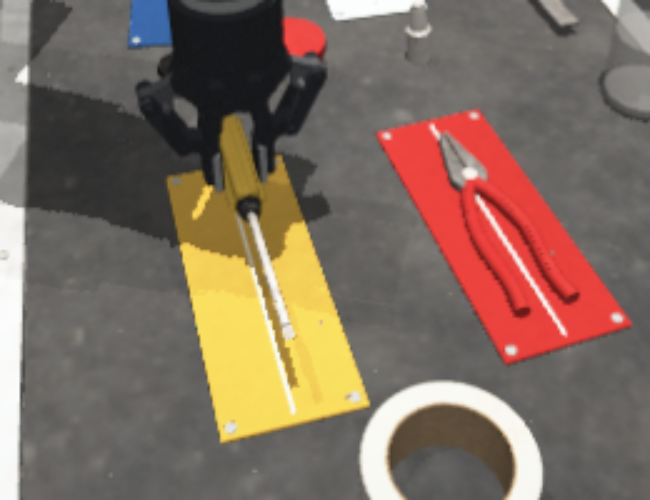

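Screwdriver held level over yellow and on its middle line. Lower and release.

>>> jog_arm([
  {"tx": 2.5, "ty": 0, "tz": 0, "wx": 0, "wy": 0, "wz": 0, "gripper": 0},
  {"tx": 4.2, "ty": 0, "tz": 0, "wx": 0, "wy": 0, "wz": 0, "gripper": 0},
  {"tx": 4.8, "ty": 0, "tz": 0, "wx": 0, "wy": 0, "wz": 0, "gripper": 0},
  {"tx": 5.0, "ty": 0, "tz": 0, "wx": 0, "wy": 0, "wz": 0, "gripper": 0},
  {"tx": 5.0, "ty": 0, "tz": 0, "wx": 0, "wy": 0, "wz": 0, "gripper": 0},
])

```text
time_s: 17.65
position: [0.4642, -0.1924, 0.0139]
orientation: [[0.002, -0.045, 0.999], [0.002, 0.999, 0.045], [-1.0, 0.001, 0.002]]
ft_force: [0.9, 0.3, -1.1]
finger_gap: 0.0255
```

>>> jog_arm([
  {"tx": 0, "ty": 0, "tz": 0, "wx": 0, "wy": 0, "wz": 0, "gripper": 1},
  {"tx": 0, "ty": 0, "tz": 0, "wx": 0, "wy": 0, "wz": 0, "gripper": 1},
  {"tx": 0, "ty": 0, "tz": 0, "wx": 0, "wy": 0, "wz": 0, "gripper": 1},
  {"tx": 0, "ty": 0, "tz": 0, "wx": 0, "wy": 0, "wz": 0, "gripper": 1},
  {"tx": 0, "ty": 0, "tz": 0, "wx": 0, "wy": 0, "wz": 0, "gripper": 1},
  {"tx": -3, "ty": 0, "tz": 0, "wx": 0, "wy": 0, "wz": 0, "gripper": 1},
  {"tx": -7, "ty": 0, "tz": 0, "wx": 0, "wy": 0, "wz": 0, "gripper": 1},
  {"tx": -11, "ty": 0, "tz": 0, "wx": 0, "wy": 0, "wz": 0, "gripper": 1},
  {"tx": -15, "ty": 0, "tz": 0, "wx": 0, "wy": 0, "wz": 0, "gripper": 1},
  {"tx": -18, "ty": 0, "tz": 0, "wx": 0, "wy": 0, "wz": 0, "gripper": 1},
])

```text
time_s: 18.48
position: [0.4639, -0.1928, 0.1975]
orientation: [[0.005, -0.045, 0.999], [0.0, 0.999, 0.045], [-1.0, 0.0, 0.005]]
ft_force: [-0.3, -0.0, 0.3]
finger_gap: 0.0853
```

```bash
python3 - <<'E'
from h import *
o=env.get_obs();im=env.snapshot("wrist");np.savez('w12.npz',im=im,p=o['position'],R=o['orientation'])
cv2.imwrite('pics/w12.png',im[:,:,::-1])
C=cam('wrist',o)
a=np.radians(92.6);g=np.array([.4653,-.237,.017]);d=np.array([np.cos(a),np.sin(a),0]);print(w2p(C,[g,g+d*.1075,g+d*.012,g-d*.1075]))
go([.655,.197,.19],-1.3)
E
```

```text
[[314.61309401 218.84491123]
 [314.50806292 125.3935958 ]
 [314.60176737 209.2774115 ]
 [314.70929565 296.04209367]]
t [ 1.35 38.16 20.68] w [3.9 0.6 0.2]
```

View pics/w12.png

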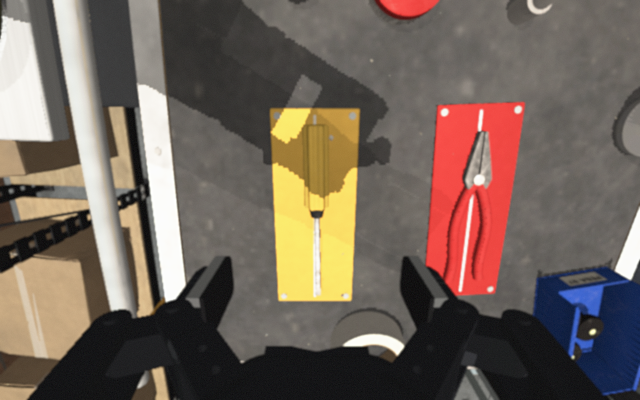

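Screwdriver lies on yellow, handle end at row ~125 and tip at ~296 as intended. Now the marker.

>>> jog_arm([
  {"tx": 1, "ty": 3.5, "tz": 2, "wx": 0.5, "wy": 0.6, "wz": 0, "gripper": 1},
  {"tx": 1, "ty": 7, "tz": 4, "wx": 1, "wy": 0.6, "wz": 0, "gripper": 1},
  {"tx": 1, "ty": 10.5, "tz": 6, "wx": 1.5, "wy": 0.6, "wz": 0, "gripper": 1},
  {"tx": 1, "ty": 14, "tz": 8, "wx": 2, "wy": 0.6, "wz": 0, "gripper": 1},
  {"tx": 1, "ty": 17.5, "tz": 10, "wx": 2.5, "wy": 0.6, "wz": 0, "gripper": 1},
  {"tx": 1, "ty": 21, "tz": 12, "wx": 3, "wy": 0.6, "wz": 0, "gripper": 1},
  {"tx": 1, "ty": 24.5, "tz": 14, "wx": 3.5, "wy": 0.6, "wz": 0, "gripper": 1},
  {"tx": 1, "ty": 28, "tz": 16, "wx": 3.9, "wy": 0.6, "wz": 0, "gripper": 1},
  {"tx": 1, "ty": 31.5, "tz": 18, "wx": 3.9, "wy": 0.6, "wz": 0, "gripper": 1},
  {"tx": 1, "ty": 35, "tz": 20, "wx": 3.9, "wy": 0.6, "wz": 0, "gripper": 1},
])

```text
time_s: 19.37
position: [0.65, 0.1671, 0.1931]
orientation: [[0.001, 0.023, 1.0], [-0.003, 1.0, -0.023], [-1.0, -0.003, 0.001]]
ft_force: [0.0, -0.7, 0.6]
finger_gap: 0.0854
```

```bash
python3 - <<'E'
from h import *
go([.655,.197,.07],-1.3)
E
```

```text
t [12.3   3.04  0.42] w [0.  0.  0.2]
```

>>> jog_arm([
  {"tx": 3, "ty": 2, "tz": 0.4, "wx": 0, "wy": 0, "wz": 0.2, "gripper": 1},
  {"tx": 6, "ty": 3, "tz": 0.4, "wx": 0, "wy": 0, "wz": 0.2, "gripper": 1},
  {"tx": 10, "ty": 3, "tz": 0.4, "wx": 0, "wy": 0, "wz": 0.2, "gripper": 1},
  {"tx": 12, "ty": 3, "tz": 0.4, "wx": 0, "wy": 0, "wz": 0.2, "gripper": 1},
  {"tx": 12, "ty": 3, "tz": 0.4, "wx": 0, "wy": 0, "wz": 0.2, "gripper": 1},
  {"tx": 12, "ty": 3, "tz": 0.4, "wx": 0, "wy": 0, "wz": 0.2, "gripper": 1},
])

```text
time_s: 19.87
position: [0.6546, 0.1965, 0.0726]
orientation: [[-0.001, 0.023, 1.0], [-0.0, 1.0, -0.023], [-1.0, -0.0, -0.001]]
ft_force: [-0.2, -0.1, 1.7]
finger_gap: 0.0854
```

```bash
python3 - <<'E'
from h import *
o=env.get_obs();im=env.snapshot("wrist");C=cam('wrist',o)
cv2.imwrite('pics/w13.png',im[:,:,::-1])
a=np.radians(88.6);g=np.array([.655,.197,.014]);d=np.array([np.cos(a),np.sin(a),0]);print(w2p(C,[g,g+d*.069,g-d*.069]))
go([.655,.197,.009],-1.3)
E
```

```text
[[316.31245929 220.20621737]
 [316.55806797 123.81455028]
 [316.11094189 299.35404811]]
t [ 6.55  0.03 -0.06] w [-0.   0.1 -0. ]
```

View pics/w13.png

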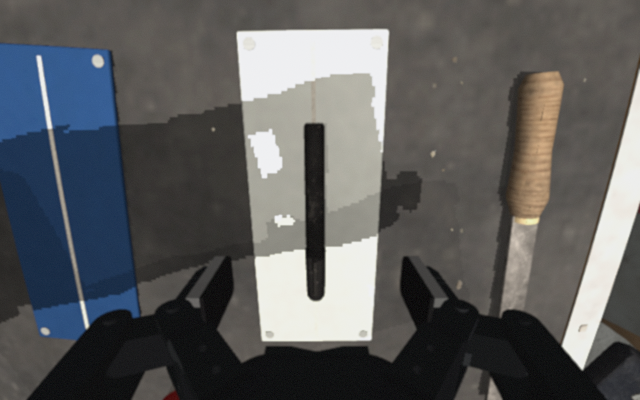

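Marker ends at rows 123 and 299, as predicted. Grip it.

>>> jog_arm([
  {"tx": 3, "ty": 0, "tz": 0, "wx": 0, "wy": 0, "wz": 0, "gripper": 1},
  {"tx": 5.5, "ty": 0, "tz": 0, "wx": 0, "wy": 0, "wz": 0, "gripper": 1},
  {"tx": 6.5, "ty": 0, "tz": 0, "wx": 0, "wy": 0, "wz": 0, "gripper": 1},
  {"tx": 6.5, "ty": 0, "tz": 0, "wx": 0, "wy": 0, "wz": 0, "gripper": 1},
  {"tx": 6.5, "ty": 0, "tz": 0, "wx": 0, "wy": 0, "wz": 0, "gripper": 0},
  {"tx": 6.5, "ty": 0, "tz": 0, "wx": 0, "wy": 0, "wz": 0, "gripper": 0},
  {"tx": 6.5, "ty": 0, "tz": 0, "wx": 0, "wy": 0, "wz": 0, "gripper": 0},
  {"tx": 6.5, "ty": 0, "tz": 0, "wx": 0, "wy": 0, "wz": 0, "gripper": 0},
  {"tx": 6.5, "ty": 0, "tz": 0, "wx": 0, "wy": 0, "wz": 0, "gripper": 0},
  {"tx": 6.5, "ty": 0, "tz": 0, "wx": 0, "wy": 0, "wz": 0, "gripper": 0},
])

```text
time_s: 20.75
position: [0.656, 0.1968, 0.0104]
orientation: [[0.003, 0.023, 1.0], [0.001, 1.0, -0.023], [-1.0, 0.001, 0.003]]
ft_force: [0.6, 0.5, 2.0]
finger_gap: 0.0146
```

>>> jog_arm([
  {"tx": 0, "ty": 0, "tz": 0, "wx": 0, "wy": 0, "wz": 0, "gripper": 0},
  {"tx": 0, "ty": 0, "tz": 0, "wx": 0, "wy": 0, "wz": 0, "gripper": 0},
  {"tx": -2, "ty": 0, "tz": 0, "wx": 0, "wy": 0, "wz": 0, "gripper": 0},
  {"tx": -5, "ty": 0, "tz": 0, "wx": 0, "wy": 0, "wz": 0, "gripper": 0},
  {"tx": -9, "ty": 0, "tz": 0, "wx": 0, "wy": 0, "wz": 0, "gripper": 0},
  {"tx": -9, "ty": 0, "tz": -4, "wx": 1, "wy": 0, "wz": 0, "gripper": 0},
  {"tx": -9, "ty": 0, "tz": -8, "wx": 3, "wy": 0, "wz": 0, "gripper": 0},
  {"tx": -9, "ty": 0, "tz": -12, "wx": 5, "wy": 0, "wz": 0, "gripper": 0},
  {"tx": -9, "ty": 0, "tz": -15, "wx": 5, "wy": 0, "wz": 0, "gripper": 0},
  {"tx": -8, "ty": 0, "tz": -18, "wx": 5, "wy": 0, "wz": 0, "gripper": 0},
])

```text
time_s: 21.58
position: [0.4746, 0.201, 0.0912]
orientation: [[0.006, 0.11, 0.994], [0.002, 0.994, -0.11], [-1.0, 0.003, 0.006]]
ft_force: [1.4, 0.2, -0.6]
finger_gap: 0.0141
```

```bash
python3 - <<'E'
from h import *
go([.4565,.1985,.04],-6.5)
E
```

```text
t [ 5.11 -0.46 -1.8 ] w [ 0.2  0.3 -0.1]
```

>>> jog_arm([
  {"tx": 2, "ty": -0.4, "tz": -1.8, "wx": 0.2, "wy": 0.3, "wz": 0, "gripper": 0},
  {"tx": 4, "ty": -0.4, "tz": -1.8, "wx": 0.2, "wy": 0.3, "wz": 0, "gripper": 0},
  {"tx": 5, "ty": -0.4, "tz": -1.8, "wx": 0.2, "wy": 0.3, "wz": 0, "gripper": 0},
  {"tx": 5, "ty": -0.4, "tz": -1.8, "wx": 0.2, "wy": 0.3, "wz": 0, "gripper": 0},
  {"tx": 5, "ty": -0.4, "tz": -1.8, "wx": 0.2, "wy": 0.3, "wz": 0, "gripper": 0},
])

```text
time_s: 22.0
position: [0.4571, 0.1991, 0.0412]
orientation: [[0.001, 0.114, 0.994], [0.002, 0.994, -0.114], [-1.0, 0.003, 0.0]]
ft_force: [0.3, 0.4, 0.3]
finger_gap: 0.0148
```

```bash
python3 - <<'E'
from h import *
o=env.get_obs();im=env.snapshot("wrist");cv2.imwrite('pics/w14.png',im[:,:,::-1])
go([.4565,.1985,.0115],-6.5)
E
```

```text
t [ 3.02 -0.09 -0.09] w [-0.   0.1 -0.2]
```

View pics/w14.png

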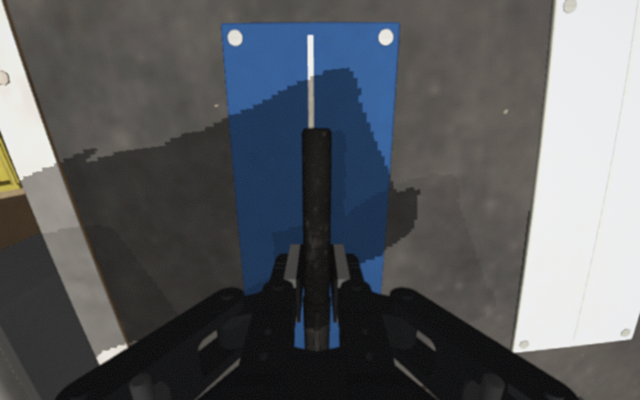

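>>> jog_arm([
  {"tx": 1.5, "ty": -0.1, "tz": -0.2, "wx": 0, "wy": 0, "wz": 0, "gripper": 0},
  {"tx": 2.6, "ty": -0.1, "tz": -0.2, "wx": 0, "wy": 0, "wz": 0, "gripper": 0},
  {"tx": 3.0, "ty": -0.1, "tz": -0.2, "wx": 0, "wy": 0, "wz": 0, "gripper": 0},
  {"tx": 3.0, "ty": -0.1, "tz": -0.2, "wx": 0, "wy": 0, "wz": 0, "gripper": 0},
  {"tx": 3.0, "ty": -0.1, "tz": -0.2, "wx": 0, "wy": 0, "wz": 0, "gripper": 0},
])

```text
time_s: 22.47
position: [0.4556, 0.1986, 0.0119]
orientation: [[0.002, 0.114, 0.994], [0.003, 0.994, -0.114], [-1.0, 0.003, 0.001]]
ft_force: [-0.8, -0.3, 0.6]
finger_gap: 0.0146
```

>>> jog_arm([
  {"tx": 0, "ty": 0, "tz": 0, "wx": 0, "wy": 0, "wz": 0, "gripper": 1},
  {"tx": 0, "ty": 0, "tz": 0, "wx": 0, "wy": 0, "wz": 0, "gripper": 1},
  {"tx": 0, "ty": 0, "tz": 0, "wx": 0, "wy": 0, "wz": 0, "gripper": 1},
  {"tx": 0, "ty": 0, "tz": 0, "wx": 0, "wy": 0, "wz": 0, "gripper": 1},
  {"tx": 0, "ty": 0, "tz": 0, "wx": 0, "wy": 0, "wz": 0, "gripper": 1},
  {"tx": -3, "ty": 0, "tz": 0, "wx": 0, "wy": 0, "wz": 0, "gripper": 1},
  {"tx": -7, "ty": 0, "tz": 0, "wx": 0, "wy": 0, "wz": 0, "gripper": 1},
  {"tx": -11, "ty": 0, "tz": 0, "wx": 0, "wy": 0, "wz": 0, "gripper": 1},
  {"tx": -15, "ty": 0, "tz": 0, "wx": 0, "wy": 0, "wz": 0, "gripper": 1},
  {"tx": -18, "ty": 0, "tz": 0, "wx": 0, "wy": 0, "wz": 0, "gripper": 1},
])

```text
time_s: 23.3
position: [0.4555, 0.1981, 0.1955]
orientation: [[0.004, 0.114, 0.994], [0.004, 0.994, -0.114], [-1.0, 0.004, 0.004]]
ft_force: [0.1, -0.3, 0.1]
finger_gap: 0.0857
```

>>> jog_arm([
  {"tx": -3, "ty": -2, "tz": 3, "wx": 0, "wy": 0, "wz": 0, "gripper": 1},
  {"tx": -5, "ty": -2, "tz": 7, "wx": 0, "wy": 0, "wz": 0, "gripper": 1},
  {"tx": -5, "ty": -2, "tz": 7, "wx": 0, "wy": 0, "wz": 0, "gripper": 1},
  {"tx": -5, "ty": -2, "tz": 7, "wx": 0, "wy": 0, "wz": 0, "gripper": 1},
  {"tx": -5, "ty": -2, "tz": 7, "wx": 0, "wy": 0, "wz": 0, "gripper": 1},
])

```text
time_s: 23.72
position: [0.5222, 0.17, 0.245]
orientation: [[0.003, 0.114, 0.993], [0.003, 0.993, -0.114], [-1.0, 0.004, 0.003]]
ft_force: [-0.1, 0.9, 0.0]
finger_gap: 0.0854
```

```bash
python3 - <<'E'
from h import *
o=env.get_obs();im=env.snapshot("wrist")
cv2.imwrite('pics/w15.png',im[:,:,::-1]);s=env.snapshot("side");cv2.imwrite('pics/s15.png',s[:,:,::-1])
C=cam('wrist',o)
hsv=cv2.cvtColor(im,cv2.COLOR_RGB2HSV);h,s,v=[hsv[:,:,i].astype(int) for i in range(3)]
for n,c in (("marker","wrist"),("plate_blue","wrist"),("marker","side"),("pliers","side"),("screwdriver","side"),("grease_tin","side"),("knob","side"),("rivet_set","side")):
    for x in env.boxes_of(n,c)[:1]:
        K=cam(c,o);print(n,c,round(x['conf'],2),np.round(K[2]@x['at']+K[3],3))
a=np.radians(83.5);g=np.array([.4565,.1985,.014]);d=np.array([np.cos(a),np.sin(a),0]);print(w2p(C,[g,g+d*.069,g-d*.069]))
E
```

```text
marker wrist 0.8 [0.454 0.205 0.018]
plate_blue wrist 0.64 [ 0.455  0.219 -0.001]
marker side 0.52 [0.46  0.189 0.018]
pliers side 0.65 [ 0.652 -0.242  0.012]
screwdriver side 0.71 [ 0.468 -0.211  0.023]
grease_tin side 0.64 [ 0.537 -0.009  0.036]
knob side 0.6 [0.434 0.001 0.028]
rivet_set side 0.69 [ 0.667 -0.017  0.032]
[[262.30548101 158.42360001]
 [259.33498489 102.09803308]
 [265.09640576 209.18237144]]
```

View pics/w15.png

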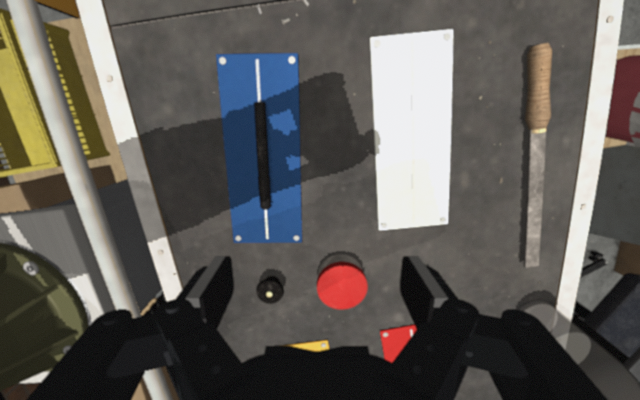

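View pics/s15.png

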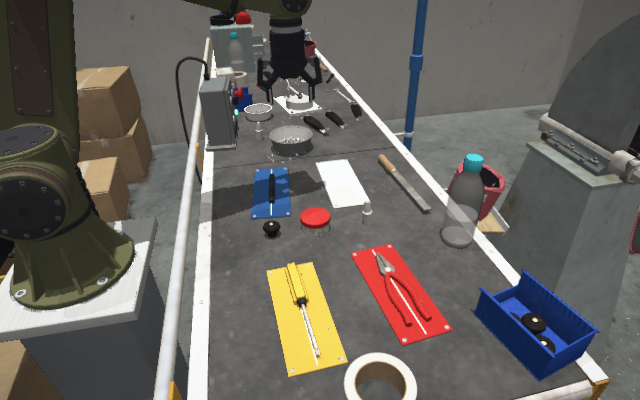

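The wrist view shows the marker centred on blue, (260,102)-(265,208), matching the ideal. In the side view the white plate is empty and the bystanders are unmoved. Handing in.

```bash
python3 -c "
from station import env
print(env.finish_job())"
```

```text
the job is handed in; nothing more can be done
None
```

The job is done and handed in at about 24 s of the 112 s allowed; the hand-in reports no verdict. I set the marker aside on the white plate. Then I moved the pliers to red, the screwdriver to yellow, and the marker to blue.

- **Placement:** in the last pictures each tool lies flat on its plate's middle line. Its ends are within a few pixels (a few mm) of where a centred tool should appear.
- **White plate:** it is empty.
- **Bystanders:** the side camera's positions for the grease tin, knob and rivet set agree with the start to within about 5 mm, which is the detector's error. All three are still standing.
- **Robot:** the gripper was open and clear of everything, at a height of about 0.25 m.
- **Disagreement:** the trained networks' tool positions differ from my pixel fits by up to about 26 mm along the tools' lengths. That is expected, because they report the middle of the visible surface. I relied on the pixel fits.

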